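Trial-fit a taper-shank drill chuck in its socket and drift it out again

ROBOT

A 6-joint arm with a two-finger parallel gripper is mounted at the origin on a cart in front of the work surface, level with it; the furniture and walls round the work are solid. World frame = base frame: x ahead of the robot, y to its left, z up, the work surface at z = 0. Lengths are in m, angles in degrees, forces in N, time in s.
With the tool pointing down it reaches from about 0.325 to 0.775 m from the base axis. Payload 5.5 kg.
Tool frame: the origin (TCP) lies at the very end of the fingers, on their centre line; the grasp point (between the pads) lies ctrl.hold_point_z behind it (ctrl.hold_point_z is the distance from the TCP to the grasp point, in m); z points along the fingers, y is the direction in which the jaws open and shut (so a half turn about z gives the same grasp; the last joint's range is limited). The gripper opens to 88 mm and grips with 3 to 60 N. Pads are 20 mm wide; open, the fingers measure 115 mm over their backs; the gripper's body (75 mm by 178 mm) begins 61 mm behind the grasp point.
Start: joints at [61.61, 5.22, 70.514, -0, 104.267, -3.249], TCP at [0.255, 0.543, 0.223] pointing down, gripper open.
Joint ranges: [-164.24, 164.24], [-49.07, 125.15], [9.68, 141.18], [-86.29, 266.29], [3.28, 154.24], [-151.56, 151.56]. Speed limits (degrees/s): [147.25, 147.25, 172.46, 180, 180, 180].

INTERFACE

Orientations are given as [roll, pitch, yaw] about the fixed x, y, z axes, in that order (R = Rz(yaw) Ry(pitch) Rx(roll)).
In Python, from station import ctrl gives the robot as it stands. The module is installed in compiled form; this text tells all that it offers.
- The arm moves only by the shell command python3 -m inch 'ROWS' [OPENING] [FORCE]. ROWS is JSON, a list of rows, each a list of 6 numbers: the shift along the tool's x, y, z in units of 100 mm (1.0 is 100 mm), then the turn, a rotation vector about the tool's x, y, z in units of 30 degrees (1.0 is 30 degrees). In form: [[x, y, z, ax, ay, az], ...]. A call has 1 to 20 rows; each row is the pose to reach, as a shift and turn from the pose measured when the call began, along the tool's axes at that moment; what a row does not reach only later rows make up. A row lasts 1/8 s, in which the tool goes at most 62.5 mm and 10.7 degrees, less where a joint would pass 70% of its speed; a pose out of reach is approached as far as the arm can. A call with a number of a shift or a turn outside -1 to 1 is refused whole. A call with a gripper value outside its range is refused whole. OPENING is the opening, from 0 (shut) to 1 (fully open), set as the call begins (- or left out, the last holds). The fingers move at their own pace and stop on an object; FORCE is the grip in N (left out, the last holds). Time passes only in rows, so rows that repeat a pose let the fingers close. It gives the time, the measured TCP pose, the force and the opening at its end, in the units of the state.
- ctrl.read_state(): the state, without advancing time (a new reading comes with each control period).
- ctrl.get_image(name): name is "side" or "top"; returns a dict with "image" (384x512x3 uint8, red, green, blue), "z_map" (384x512 float32, m along the optical axis (not along the pixel's ray), 0 where there is no reading), "mtx" (3x3 intrinsics, pixels), "rvec" (rotation vector, rad) and "tvec" (3), from world to camera coordinates, as OpenCV has them. Camera axes: x right, y down, z forward; pixel columns grow to the right and rows downward; lengths in m; the calibration is good to about 2 mm. A picture is of the moment at which its call begins.
- ctrl.sign_off(): hands the job in, once; it reports no verdict.
The state is a dict: "t": time; "joints": joint angles; "joint_velocities": joint speeds; "tau": joint torques, N m; "ee_pos": TCP position; "tcp_rot": TCP orientation; "force": force on the tool from outside, world axes, zero at the start; "wrist_torque": the same for the moment, N m; "opening": finger opening in m.
Only numpy, scipy, OpenCV 4.12 (cv2) and the standard library are available. Lean on these libraries where they do the work, as an engineer would, in place of code of your own. Each camera call takes 0.05 s, during which the arm holds its last target.

TASK

Trial-fit the larger drill chuck in the bench socket: set its taper shank in the bore and, pushing down with no more than about 20 N, twist it until it is fully home, then let go so that it holds by itself. Then take the steel drift and drive it through the slot of the socket under the shank until the chuck breaks loose, and leave the chuck standing loose and upright in the bore with the drift in the slot. Free the chuck with the drift only, do not shove the socket off its place, and leave the small chuck and the other things alone.

Things in the scene. Friction and masses are not known exactly. Their poses are not given: they have to be found in the camera images.
- chuck_grip (a point): larger drill chuck, half-way up its dark grooved body (42 mm diameter, 40 mm tall), on the axis; z axis to the nose, whose top is 40 mm above this point. It hangs by its collar in one of two holes (which one varies) of a grey sheet-steel rack, 90 mm high, beside the small chuck. Grip from above, fingers closing square to the line joining the chucks. 0.45 kg, axis vertical
- chuck_shoulder (a point): underside of the larger chuck's collar (36 mm diameter, 6 mm thick), on the axis, 28 mm below chuck_grip. Its height over socket_mouth shows how deep the taper sits: 5 to 6 mm when just set in by its weight, 2.5 mm or less when fully home. A straight push sinks it only 1 mm per 15 N or so (the faces bind); turned to and fro under load it sinks about 1 mm per 4.5 N and stays down
- chuck: larger chuck as a whole; origin at the lowest point of its shank, 78 mm below the shoulder, z axis to the nose. Shank: taper 26 to 18 mm diameter (radius falls 0.07 mm per mm), then a round-nosed stub of 10 mm diameter, 14 mm long. Set it in slowly; 15 to 20 N of push with twists of 0.3 rad or more to and fro brings it home; over 30 N of push is too much
- socket_mouth (a point): centre of the mouth of the socket's taper bore, on the top face of an upright steel sleeve of 54 mm diameter, 123 mm above the bench; z up. Bore 26 mm diameter at the mouth, same taper as the larger chuck's shank; with the shoulder 6 mm above the mouth the taper faces just meet. The dark foot is 120 x 96 x 12 mm, its long side along the slot
- slot_floor (a point): on the sleeve's axis at the floor of the cross slot, 38 mm above the bench. The slot passes right through the sleeve below the bore, 13 mm wide, at least 20 mm high; x axis along the slot (ends open, 27 mm from the axis, either may be used), y across it, z up. With the shank home its round end stands 7 to 10 mm above this floor
- socket: the socket as a whole, 4 kg, standing loose on a rubber mat; origin on its axis at its underside, axes as slot_floor. It holds its place by weight and friction up to about 30 N of sideways push; shoving it away more than 12 mm spoils the job
- mat: black rubber mat, 170 x 140 x 3 mm, fixed to the bench; the socket stands on it. Place and yaw vary
- drift_grip (a point): in the handle of the drift, a flat steel wedge 175 mm long, 10 mm thick; half-way up the 22 mm high handle, 150 mm behind the tip, 11 mm above the lower edge; x axis to the tip, y across the thickness, z up. It stands on its straight lower edge in a wooden block's groove, lower edge 22 mm above the bench; the handle overhangs the block from about 135 mm behind the tip on
- drift_tip (a point): tip of the drift, at its lower edge; axes as drift_grip. Pushed along the slot floor, the wedge meets the shank with the tip 10 to 30 mm past the socket's axis, takes 8 to 25 N to drive, and the force drops as the taper breaks loose; with the tip 50 to 65 mm past, the chuck stands loose, shoulder 7.5 mm or more over the mouth. The tip comes out at the far side
- drift: the drift as a whole; origin at the lower edge, 87.5 mm behind the tip, axes as drift_grip. Wedge part: the first 85 mm from the tip, height rising 1 in 5 from 5 mm to 22 mm; then the parallel handle. About 0.16 kg, oiled (friction about 0.15 on the socket and shank)
- small_chuck_grip (a point): a bystander: the small chuck, same look, body 30 mm diameter and 30 mm tall, in the rack's other hole, 90 mm from the larger one; this point is on its axis, half-way up the body
- driver: a bystander: red-handled screwdriver, 170 mm long, lying on the bench
- tin: a bystander: flux tin with a green lid, 52 mm diameter, 23 mm tall, on the bench
- cutters: a bystander: side cutters with orange sleeves, 109 x 58 x 12 mm, lying on the bench
Not all that is in view belongs to the job. Leave any green look-alike of the chuck alone.

How it is judged:
By the outcome, as a careful person would: the job done as asked, in the order asked, and still so for the second after the job is handed in, with the robot touching nothing.
It also fails if it takes over 72 s, if anything falls off the work surface, if the arm or the gripper's body presses on something with over 40 N, if the wrist force passes 120 N, or if a joint passes its speed limit or range.

## Working session

There is one attempt and no reset: what is moved stays moved. The work goes in short steps, Python scripts to look and compute and a shell command to move; the robot and the scene stay as the last step left them, time stands still between calls to the robot, and variables do not carry over. Pictures are saved under pics/ and viewed, and the job is handed in when it is done.

```bash
mkdir -p pics; ls; python3 - <<'E'
from station import ctrl
import cv2
print(ctrl.read_state(), ctrl.hold_point_z)
for n in ("side","top"):
    d=ctrl.get_image(n); cv2.imwrite(f"pics/{n}0.png",d["image"][:,:,::-1]); print(n,d["mtx"],d["rvec"],d["tvec"])
    import numpy as np; np.savez(f"pics/{n}0.npz",**d)
E
```

```text
pics
{'t': 0.0, 'joints': array([ 6.16088628e+01,  5.26006164e+00,  7.05808284e+01, -8.13520952e-04,
        1.04267985e+02, -3.24707799e+00]), 'joint_velocities': array([-0.04216964, -0.02859303, -0.06958619, -0.05672312,  0.03224234,
        0.07642057]), 'tau': array([ 1.03602812e-03, -4.46455336e+01, -4.06449437e+01,  6.97836746e-02,
        2.92716402e-02, -1.42362192e-04]), 'ee_pos': array([0.25478313, 0.54288116, 0.2215491 ]), 'tcp_rot': array([-1.79891255e+02, -5.37933411e-03,  1.54855736e+02]), 'force': array([-0.48157665,  0.10006635,  0.06320932]), 'wrist_torque': array([-0.01144719,  0.00413253, -0.01982369]), 'opening': 0.08766560135522206} 0.0187
side [[372.80647199   0.         259.68801552]
 [  0.         372.80647199 188.87821535]
 [  0.           0.           1.        ]] [ 0.2806384  -2.67593389  1.4523693 ] [0.55192399 0.12834313 1.10379951]
top [[416.68304993   0.         257.75251883]
 [  0.         416.68304993 188.78285407]
 [  0.           0.           1.        ]] [ 2.16262439 -2.22260776  0.05237023] [0.0681028  0.5434655  1.23376395]
```

View pics/side0.png

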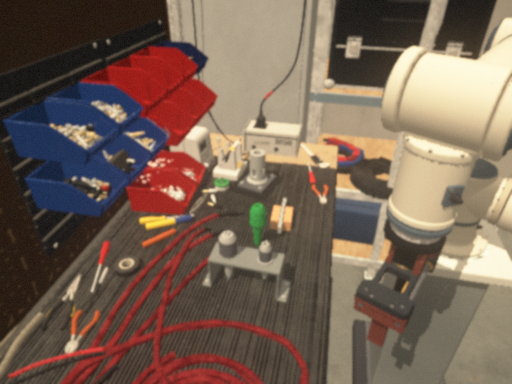

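View pics/top0.png

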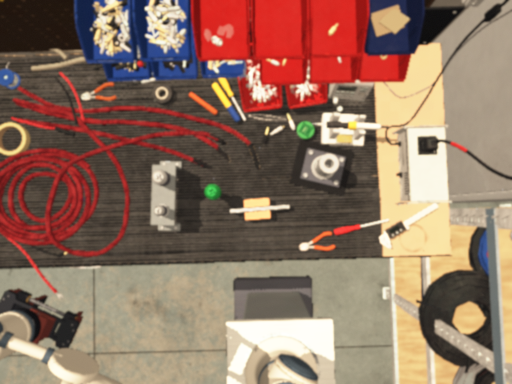

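```bash
cat > h.py <<'E'
import numpy as np, cv2
def load(n): return dict(np.load(f"pics/{n}.npz"))
def cam(d):
    R=cv2.Rodrigues(d["rvec"])[0]; t=d["tvec"].reshape(3); return R,t
def ray(d,u,v,z):
    R,t=cam(d); c=-R.T@t
    r=R.T@np.linalg.inv(d["mtx"])@np.array([u,v,1.0]); return c+r*(z-c[2])/r[2]
def proj(d,p):
    return cv2.projectPoints(np.float64(p).reshape(-1,1,3),d["rvec"],d["tvec"],d["mtx"],None)[0].reshape(-1,2)
def xyz(d):
    R,t=cam(d); h,w=d["z_map"].shape; u,v=np.meshgrid(np.arange(w),np.arange(h))
    K=d["mtx"]; z=d["z_map"]
    P=np.stack([(u-K[0,2])/K[0,0]*z,(v-K[1,2])/K[1,1]*z,z],-1)
    return (P-t)@R
def crop(d,x0,y0,x1,y1,s,name):
    im=cv2.resize(d["image"][y0:y1,x0:x1,::-1],None,fx=s,fy=s,interpolation=cv2.INTER_CUBIC); cv2.imwrite(f"pics/{name}.png",im)
def snap(n,name):
    from station import ctrl
    d=ctrl.get_image(n); np.savez(f"pics/{name}.npz",**d); return d
E
python3 - <<'E'
from h import *
d=load("top0"); crop(d,140,90,400,260,3,"topc"); 
s=load("side0"); crop(s,190,130,340,310,3.3,"sidec")
for n,dd in(("t",d),("s",s)):
    print(n,-cam(dd)[0].T@cam(dd)[1])
P=xyz(d)
for (u,v) in [(165,171),(160,211),(212,190),(323,164),(258,209),(238,210),(285,208),(305,129),(300,220),(200,230),(180,240)]: print(u,v,P[v,u].round(4))
E
```

```text
t [0.47995143 0.0485746  1.26073525]
s [0.37901387 0.94976228 0.70268449]
165 171 [0.5969 0.3095 0.1069]
160 211 [0.486  0.3166 0.1424]
212 190 [0.5392 0.1771 0.1306]
323 164 [ 0.6024 -0.1276  0.1242]
258 209 [0.4845 0.054  0.0386]
238 210 [0.4832 0.1125 0.0423]
285 208 [ 0.4855 -0.0273  0.0017]
305 129 [ 0.7203 -0.0933  0.0214]
300 220 [ 0.4482 -0.0713  0.0031]
200 230 [4.262e-01 2.308e-01 2.000e-04]
180 240 [0.398  0.2912 0.0024]
```

```bash
python3 - <<'E'
from h import *
E
true
```

```text
(no output)
```

View pics/topc.png

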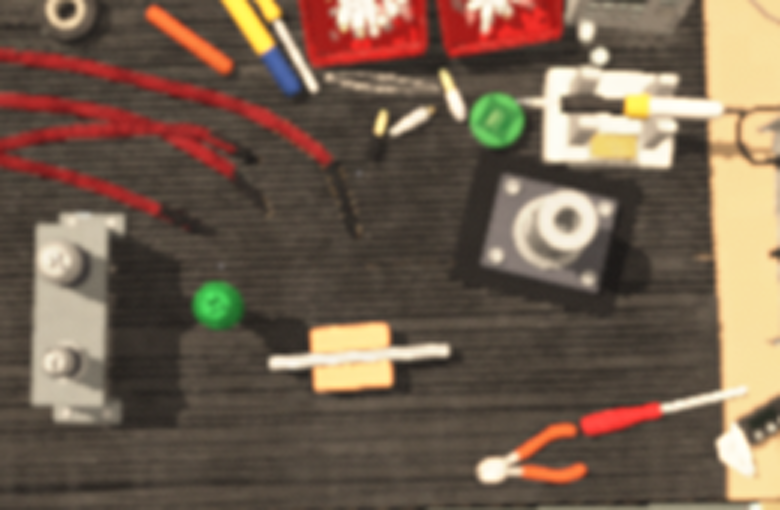

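View pics/sidec.png

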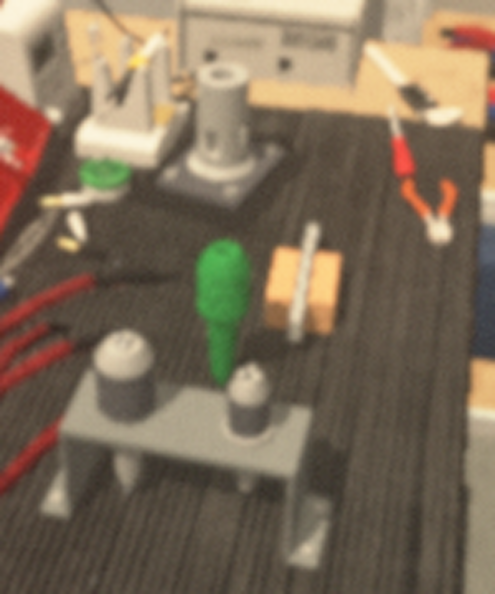

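```bash
python3 - <<'E'
from h import *
from scipy.optimize import least_squares
def circ(xy,r):
    f=least_squares(lambda p:np.hypot(*(xy-p).T)-r,xy.mean(0),loss="soft_l1",f_scale=.001); return f.x.round(4),len(xy),np.abs(f.fun).mean().round(4)
for n in("top0","side0"):
    d=load(n);P=xyz(d)
    print(n)
    for nm,c in (("big",(.585,.31)),("small",(.487,.317)),("sock",(.602,-.13))):
        m=np.hypot(P[...,0]-c[0],P[...,1]-c[1])<.05
        Q=P[m&(P[...,2]>.1)]
        z=Q[:,2]; print(nm,len(z),np.percentile(z,[5,50,95,99]).round(4))
        h,e=np.histogram(z,np.arange(.085,.17,.005)); print(h)
        if nm=="big": 
            S=Q[(z>.102)&(z<.134)]; print("body",circ(S[:,:2],.021))
            S=Q[z>.145]; print("nose mean",S.mean(0).round(4))
        if nm=="sock":
            S=Q[(z>.12)]; print("top mean",S.mean(0).round(4))
            S=P[m&(P[...,2]>.045)&(P[...,2]<.118)]; print("sleeve",circ(S[:,:2],.027))
E
```

```text
top0
big 225 [0.1095 0.1454 0.154  0.1571]
[ 0  0  0  5  8  7  6  4  5 11 19 43 61 49  7  0]
body (array([0.5784, 0.3195]), 42, np.float64(0.0003))
nose mean [0.5783 0.3174 0.15  ]
small 120 [0.106  0.1334 0.1435 0.1472]
[ 0  0  0  4  5  4  6  5 20 21 21 31  3  0  0  0]
sock 281 [0.1065 0.1224 0.1261 0.1278]
[  0   0   0  10  18  11  24 175  43   0   0   0   0   0   0   0]
top mean [ 0.6051 -0.1428  0.1233]
sleeve (array([ 0.6044, -0.1423]), 133, np.float64(0.0072))
side0
big 415 [0.1033 0.1353 0.1528 0.1564]
[ 0  0  0 30 30 29 27 32 25 32 41 48 52 59 10  0]
body (array([0.5773, 0.3177]), 188, np.float64(0.0007))
nose mean [0.5754 0.323  0.1503]
small 232 [0.103  0.1275 0.1446 0.1462]
[ 0  0  0 19 20 22 19 20 28 33 30 31 10  0  0  0]
sock 190 [0.1027 0.1192 0.1249 0.1259]
[ 0  0  0 20 23 28 28 82  9  0  0  0  0  0  0  0]
top mean [ 0.6028 -0.1406  0.1235]
sleeve (array([ 0.6038, -0.1448]), 308, np.float64(0.0021))
```

```bash
python3 - <<'E'
from h import *
from scipy.optimize import least_squares
def circ(xy,r,p0):
    f=least_squares(lambda p:np.hypot(*(xy-p).T)-r,p0,loss="soft_l1",f_scale=.001); return f.x.round(4),len(xy),np.abs(f.fun).mean().round(4)
T=xyz(load("top0"));S=xyz(load("side0"))
for nm,P in(("t",T),("s",S)):
    z=P[...,2]
    m=np.hypot(P[...,0]-.487,P[...,1]-.317)<.04
    print(nm,"small",circ(P[m&(z>.103)&(z<.122)][:,:2],.015,(.487,.317)))
    m=np.hypot(P[...,0]-.604,P[...,1]+.143)<.035
    print("sleeve",circ(P[m&(z>.06)&(z<.118)][:,:2],.027,(.604,-.143)))
    # foot top
    m=(abs(P[...,0]-.604)<.085)&(abs(P[...,1]+.143)<.085)&(z>.009)&(z<.022)
    Q=P[m][:,:2].astype(np.float32); r=cv2.minAreaRect(Q); print("foot",r)
    m=(abs(P[...,0]-.487)<.04)&(abs(P[...,1]-.06)<.13)&(z>.024)
    Q=P[m]; 
    D=Q
    print("drift z>.024",len(Q),Q[:,:2].min(0),Q[:,:2].max(0))
    for y in np.arange(-.05,.15,.01):
        q=Q[(Q[:,1]>=y)&(Q[:,1]<y+.01)]
        if len(q): print(round(y,2),len(q),q[:,0].mean().round(4),np.percentile(q[:,2],[50,90]).round(4),q[:,0].min().round(3),q[:,0].max().round(3))
# colour: drift in top
d=load("top0"); im=d["image"].astype(int); 
g=cv2.cvtColor(d["image"],cv2.COLOR_RGB2HSV)
print(g[200:220,225:295:5,1]); print(g[200:220,225:295:5,2])
E
```

```text
t small (array([0.4885, 0.3235]), 18, np.float64(0.0003))
sleeve (array([ 0.6042, -0.1421]), 116, np.float64(0.0075))
foot ((0.6195589303970337, -0.14902588725090027), (0.1296629011631012, 0.13709428906440735), 77.61830139160156)
drift z>.024 1492 [ 0.45586302 -0.03496987] [0.52617965 0.18798522]
-0.04 6 0.4911 [0.0264 0.0284] 0.488 0.494
-0.03 9 0.4913 [0.0293 0.032 ] 0.488 0.494
-0.02 14 0.4907 [0.032  0.0341] 0.486 0.495
-0.01 12 0.4903 [0.0334 0.0362] 0.486 0.495
0.0 12 0.4891 [0.0355 0.0392] 0.486 0.492
0.01 9 0.4894 [0.0364 0.0406] 0.486 0.492
0.02 55 0.4874 [0.0359 0.0387] 0.46 0.516
0.03 73 0.4873 [0.0348 0.0402] 0.46 0.517
0.04 898 0.4804 [1.2607 1.2607] 0.458 0.517
0.05 71 0.4889 [0.0349 0.0438] 0.458 0.517
0.06 68 0.4843 [0.0355 0.043 ] 0.458 0.514
0.07 64 0.4875 [0.0349 0.0447] 0.456 0.515
0.08 72 0.4845 [0.0352 0.0434] 0.456 0.515
0.09 39 0.4884 [0.0356 0.045 ] 0.456 0.515
0.1 16 0.4845 [0.0446 0.0482] 0.48 0.489
0.11 9 0.4833 [0.044  0.0471] 0.48 0.486
0.12 12 0.4836 [0.0445 0.0461] 0.481 0.487
0.13 8 0.4823 [0.0429 0.0465] 0.478 0.487
s small (array([0.4875, 0.3215]), 
[... 2683 characters left out ...]
6 147 179 247 243 247 246 245 241 246 216 192  76]
 [ 70 192 234 239 249 247 245 242 245 211 200 140  99  50]
 [ 71 231 249 247 244 248 242 240 247 177 105  67  47  50]
 [ 71 229 245 237 232 246 248 252 253 189  50  42  44  59]
 [ 80 189 201 177 241 253 254 254 254 212  43  48  61  68]
 [ 77 123 111  90 253 255 255 255 255 226  47  66  78  77]
 [ 70  83  71  47 255 254 254 254 255 232  50  76  82  77]
 [ 77  84  81  49 254 254 254 254 255 235  50  80  84  80]
 [ 84  88  86  63 254 254 254 255 255 234  53  83  86  81]
 [ 86  88  88  74 254 255 255 255 255 213  50  77  77  72]
 [ 86  89  81  75 252 255 255 248 237 152  45  69  76  75]
 [ 73  79  70  73 232 241 234 178 134  83  46  75  87  83]]
```

```bash
python3 - <<'E'
from h import *
d=load("top0"); g=cv2.cvtColor(d["image"],cv2.COLOR_RGB2GRAY).astype(float)
z=xyz(d)[...,2]
crop(d,280,135,370,215,8,"foot")
# screws: local maxima
pts=[]
for (cu,cv) in [(513,187),(609,209),(590,278),(497,255)]:
    u,v=140+cu/3,90+cv/3; u0,v0=int(round(u)),int(round(v))
    w=g[v0-3:v0+4,u0-3:u0+4]; w=np.clip(w-np.percentile(w,60),0,None); vv,uu=np.mgrid[v0-3:v0+4,u0-3:u0+4]
    c=(uu*w).sum()/w.sum(),(vv*w).sum()/w.sum(); p=ray(d,*c,.016); pts.append(p[:2]); print(c,p.round(4))
p=np.array(pts); print("center",p.mean(0)); 
for a,b in((0,1),(3,2),(0,3),(1,2)): e=p[b]-p[a]; print(np.hypot(*e).round(4),np.degrees(np.arctan2(e[1],e[0])).round(1))
# foot mask
m=(g>52)&(g<130); m=m.astype(np.uint8)
print(g[165,285:365:2].astype(int)); print(g[140:205:2,315].astype(int))
# drift
hsv=cv2.cvtColor(d["image"],cv2.COLOR_RGB2HSV)
m=((hsv[...,1]<75)&(hsv[...,2]>150)); m[:195]=0;m[222:]=0;m[:,:225]=0;m[:,295:]=0
n,l,st,ce=cv2.connectedComponentsWithStats(m.astype(np.uint8)); k=1+st[1:,4].argmax(); vv,uu=np.nonzero(l==k); print("drift",st[k])
L=np.array([ray(d,u,v,.044-0.0) for u,v in zip(uu,vv)]); 
for h in (.044,.03): 
  L=np.array([ray(d,u,v,h) for u,v in zip(uu,vv)])[:,:2]; print(h,cv2.minAreaRect(L.astype(np.float32)), "max y",L[L[:,1].argmax()],"min y",L[L[:,1].argmin()]); print(cv2.fitLine(L.astype(np.float32),cv2.DIST_L2,0,.001,.001).ravel())
E
```

```text
(np.float64(310.43095599393024), np.float64(151.9332321699545)) [ 0.6515 -0.108   0.016 ]
(np.float64(341.2827906976744), np.float64(159.18720930232553)) [ 0.627  -0.1997  0.016 ]
(np.float64(335.44016172506736), np.float64(182.86819407008085)) [ 0.5564 -0.1795  0.016 ]
(np.float64(305.02905198776756), np.float64(174.58409785932722)) [ 0.5837 -0.0895  0.016 ]
center [ 0.60463662 -0.14415993]
0.0949 -104.9
0.0941 -106.9
0.0702 164.8
0.0735 164.1
[ 61  62  64  62  53  47  47  47  48 103 129 128 128 188 224 212 174 201
 238 236 183 141 112 154 215 240 234 146 115  97  43  43  45  67  87  76
  69  69  74  78]
[ 73  51  47  47  57 108 121 122 129 191 231 228 216 207 184 181 203 212
 171 129 120  68  45  45  49  61  76  61  83  80  69  74  71]
drift [229 204  61   9 258]
0.044 ((0.48655205965042114, 0.05094940960407257), (0.014174304902553558, 0.17585812509059906), 3.0074124336242676) max y [0.48100827 0.13870847] min y [ 0.49371635 -0.03672452]
[ 0.05209788 -0.99864197  0.4862898   0.05059423]
0.03 ((0.486627995967865, 0.050976723432540894), (0.01433738972991705, 0.17788156867027283), 3.0074055194854736) max y [0.48102044 0.13974557] min y [ 0.49387473 -0.03770599]
[ 0.05209788 -0.99864197  0.48636273  0.05061746]
```

View pics/foot.png

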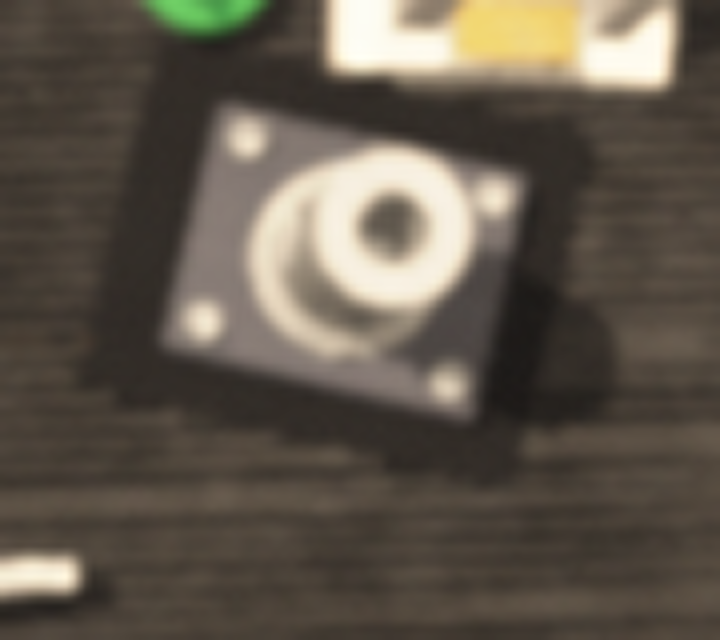

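```bash
cat > plan.py <<'E'
import sys, numpy as np
from scipy.spatial.transform import Rotation as Ro
from station import ctrl
x,y,z,yaw=map(float,sys.argv[1:5])
s=ctrl.read_state()
R0=Ro.from_euler("xyz",s["tcp_rot"],degrees=True); R1=Ro.from_euler("xyz",[180,0,yaw],degrees=True)
p=R0.inv().apply(np.array([x,y,z])-s["ee_pos"])/.1
w=np.degrees((R0.inv()*R1).as_rotvec())/30
print("t",round(s["t"],2),"pos",s["ee_pos"].round(4),"rot",s["tcp_rot"].round(2),"F",s["force"].round(2),"open",round(s["opening"],4),"j6",s["joints"][5].round(1))
print("need",p.round(3),w.round(3))
E
python3 plan.py .578 .3187 .18 177.8
```

```text
t 0.1 pos [0.2548 0.5429 0.2216] rot [-179.9    -0.    154.86] F [-0.58 -0.1  -0.38] open 0.0879 j6 -3.2
need [-3.879 -0.656  0.417] [-0.003 -0.001 -0.765]
```

```bash
python3 -m inch '[[-0.3,-0.05,0,0,0,0],[-0.8,-0.13,0,0,0,0],[-1,-0.17,0,0,0,0]]' 1 30; python3 -m inch '[[-0.6,-0.1,0,0,0,0],[-1,-0.17,0,0,0,0]]'; python3 -m inch '[[-0.6,-0.1,0,0,0,-0.25],[-1,-0.17,0,0,0,-0.5],[-1,-0.17,0,0,0,-0.76]]'; python3 plan.py .578 .3187 .18 177.8
```

```text
t: 0.48
ee_pos: [0.3396, 0.4837, 0.221]
tcp_rot: [-179.8, -0.0, 154.7]
force: [-0.7, 0.3, -0.1]
opening: 0.0877
t: 0.72
ee_pos: [0.424, 0.4245, 0.2206]
tcp_rot: [-179.8, -0.0, 154.7]
force: [0.2, 0.4, 0.3]
opening: 0.0881
t: 1.1
ee_pos: [0.5091, 0.3644, 0.2195]
tcp_rot: [-179.8, -0.2, 177.5]
force: [-0.8, 0.9, 0.0]
opening: 0.0879
t 1.1 pos [0.5091 0.3644 0.2195] rot [-1.7977e+02 -1.6000e-01  1.7754e+02] F [-0.75  0.91  0.  ] open 0.0879 j6 -55.0
need [-0.709 -0.426  0.395] [-0.008 -0.005 -0.009]
```

```bash
python3 -m inch '[[-0.4,-0.25,0.1,0,0,0],[-0.71,-0.43,0.2,-0.008,0,-0.01],[-0.71,-0.43,0.3,-0.008,0,-0.01],[-0.71,-0.43,0.3,-0.008,0,-0.01]]'; python3 plan.py .578 .3187 .0993 177.8; python3 - <<'E'
from h import *
for n in("top","side"): d=snap(n,n+"1"); cv2.imwrite(f"pics/{n}1.png",d["image"][:,:,::-1])
crop(load("side1"),190,180,310,310,5,"side1c")
E
```

```text
t: 1.6
ee_pos: [0.577, 0.3188, 0.188]
tcp_rot: [-180.0, -0.3, 177.9]
force: [0.7, -0.3, 0.4]
opening: 0.0881
t 1.6 pos [0.577  0.3188 0.188 ] rot [-179.97   -0.33  177.86] F [ 0.72 -0.26  0.37] open 0.0881 j6 -61.9
need [-0.015 -0.     0.887] [-0.001 -0.011  0.002]
```

View pics/side1c.png

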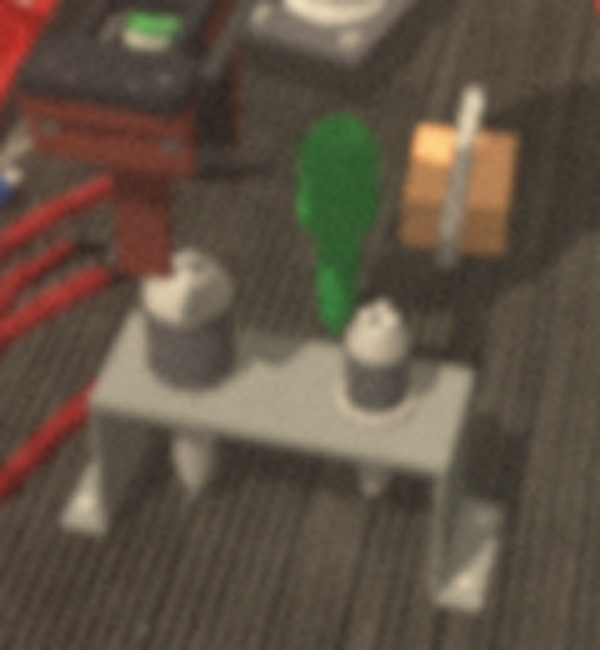

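```bash
python3 - <<'E'
from h import *
d=load("side1"); a=proj(d,[[.577,.3188+.046,.188],[.577,.3188+.0575,.188],[.578,.3187,.158]]); print((a-[190,180])*5)
E
```

```text
[[151.59461773 269.0266952 ]
 [143.74882845 286.29435951]
 [181.46579617 255.59997029]]
```

```bash
python3 - <<'E'
from h import *
d=load("top1"); crop(d,120,130,220,230,6,"top1c")
a=proj(d,[[.577,.3188,.188],[.578,.3187,.158]]); print((a-[120,130]+.5)*6)
# side0 silhouette of body mask: dark body columns
s=load("side0"); im=s["image"].astype(int)
for v in range(240,252,2):
    print(v,im[v,212:246].sum(1)//3)
for p in ([.578,.3187,.118],[.575,.3187,.118],[.578,.3187,.15]): print(proj(s,p))
E
```

```text
[[209.3355558  277.77782947]
 [226.65589609 281.15816332]]
240 [ 71  72  67  72  77  92 119 160 186 191 194 191 192 189 186 185 180 170
 166 157 149 143 130 107  87  73  69  69  67  74  76  68  69  77]
242 [ 72  73  73  92 113 124 124 130 143 164 176 180 180 179 175 175 172 164
 156 148 138 122  97  79  76  78  78  71  75  76  69  69  77  73]
244 [ 72  72  94 123 146 152 139 117 103 107 120 129 137 141 141 139 131 126
 117 106  92  82  72  72  74  79  76  75  80  77  74  74  78  73]
246 [ 72  91 125 149 161 161 148 118  98  91  93  92  97  94  91  90  88  82
  78  80  74  71  67  65  75  89  91  93  94  88  90  87  85  85]
248 [ 93 123 150 160 159 161 151 124 106  98  94  91  90  91  91  88  87  85
  83  79  76  69  68  71  74  90 101 102 101 101 101 104 116 132]
250 [124 145 159 161 162 159 148 124 108  96  93  93  89  91  88  85  87  83
  78  78  72  70  71  70  76  89 100 105 105 108 117 134 149 156]
[[226.89837077 244.41652918]]
[[228.1401853  244.60227202]]
[[226.41668202 233.83379741]]
```

View pics/top1c.png

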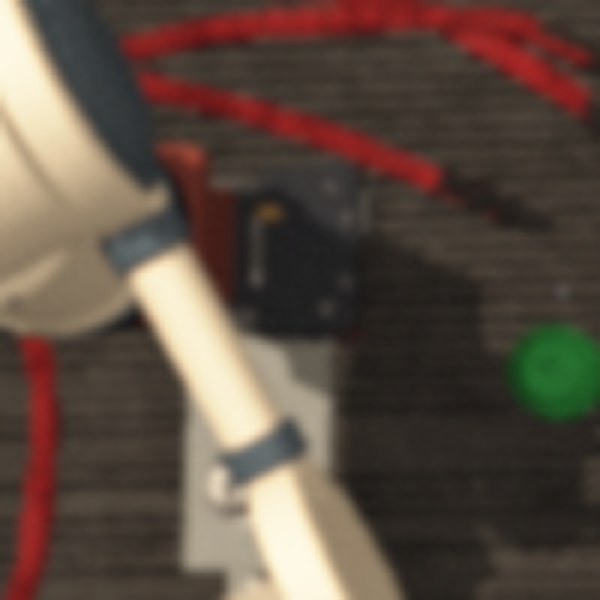

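```bash
python3 -m inch '[[0,0,0.3,0,-0.01,0],[0,0,0.6,0,-0.01,0],[0,0,0.88,0,-0.01,0],[0,0,0.88,0,-0.01,0],[0,0,0.88,0,-0.01,0]]'; python3 plan.py .577 .3187 .0993 177.8
```

```text
t: 2.33
ee_pos: [0.577, 0.3203, 0.104]
tcp_rot: [179.9, 0.2, 178.0]
force: [-0.6, 0.8, -0.2]
opening: 0.0879
t 2.33 pos [0.577  0.3203 0.104 ] rot [179.89   0.25 177.97] F [-0.62  0.82 -0.23] open 0.0879 j6 -61.9
need [-0.    -0.016  0.046] [0.004 0.008 0.006]
```

```bash
python3 -m inch '[[0,-0.015,0.04,0,0,0],[0,-0.015,0.04,0,0,0]]'; python3 -m inch '[[0,0,0,0,0,0],[0,0,0,0,0,0],[0,0,0,0,0,0],[0,0,0,0,0,0],[0,0,0,0,0,0],[0,0,0,0,0,0],[0,0,0,0,0,0],[0,0,0,0,0,0]]' 0 45; python3 plan.py .577 .3187 .0993 177.8
```

```text
t: 2.58
ee_pos: [0.5774, 0.319, 0.1012]
tcp_rot: [179.8, 0.3, 178.0]
force: [-0.6, 0.8, -0.3]
opening: 0.088
t: 3.58
ee_pos: [0.5773, 0.3188, 0.1011]
tcp_rot: [179.9, 0.3, 178.0]
force: [-0.4, -0.7, -1.3]
opening: 0.0415
t 3.58 pos [0.5773 0.3188 0.1011] rot [179.86   0.33 177.96] F [-0.43 -0.72 -1.29] open 0.0415 j6 -62.0
need [ 0.004 -0.002  0.018] [0.005 0.011 0.005]
```

```bash
python3 -m inch '[[0,0,-0.15,0,0,0],[0,0,-0.4,0,0,0],[0,0,-0.7,0,0,0],[0,0,-1,0,0,0],[0,0,-1,0,0,0]]'; python3 -m inch '[[0,0,-0.3,0,0,0],[0,0,-0.45,0,0,0],[0,0,-0.45,0,0,0]]';  python3 plan.py .604 -.1435 .2450 177.8
```

```text
t: 4.2
ee_pos: [0.5777, 0.3193, 0.2049]
tcp_rot: [179.7, 0.6, 178.0]
force: [-0.1, 0.4, -4.9]
opening: 0.0415
t: 4.58
ee_pos: [0.5775, 0.3193, 0.2506]
tcp_rot: [179.6, 0.7, 178.0]
force: [-0.6, -0.2, -4.3]
opening: 0.0413
t 4.58 pos [0.5775 0.3193 0.2506] rot [179.64   0.72 177.98] F [-0.61 -0.18 -4.34] open 0.0413 j6 -62.0
need [-0.427 -4.616  0.032] [0.012 0.024 0.006]
```

```bash
python3 -m inch '[[-0.03,-0.2,0,0,0,0],[-0.05,-0.6,0,0,0,0],[-0.1,-1,0,0,0,0]]'; python3 -m inch '[[-0.05,-0.6,0,0,0,0],[-0.1,-1,0,0,0,0]]' ; python3 -m inch '[[-0.05,-0.6,0,0,0,0],[-0.1,-1,0,0,0,0]]'; python3 -m inch '[[-0.05,-0.6,0,0,0,0],[-0.1,-0.9,0,0,0,0],[-0.1,-1,0,0,0,0]]';  python3 plan.py .604 -.1435 .2450 177.8
```

```text
t: 4.95
ee_pos: [0.5836, 0.2169, 0.2481]
tcp_rot: [179.7, 0.6, 178.0]
force: [0.2, -0.7, -4.4]
opening: 0.0413
t: 5.2
ee_pos: [0.5894, 0.113, 0.2458]
tcp_rot: [179.8, 0.4, 177.9]
force: [0.0, 0.3, -3.6]
opening: 0.0411
t: 5.45
ee_pos: [0.5947, 0.009, 0.2437]
tcp_rot: [179.9, 0.3, 177.7]
force: [-0.1, 0.2, -4.5]
opening: 0.0416
t: 5.82
ee_pos: [0.5998, -0.0943, 0.2416]
tcp_rot: [179.9, 0.1, 177.5]
force: [0.3, 0.3, -4.8]
opening: 0.0409
t 5.83 pos [ 0.5998 -0.0943  0.2416] rot [1.7987e+02 1.3000e-01 1.7753e+02] F [ 0.29  0.34 -4.8 ] open 0.0409 j6 -99.7
need [-0.064 -0.49  -0.035] [ 0.004  0.004 -0.009]
```

```bash
python3 -m inch '[[-0.03,-0.3,0,0,0,0],[-0.06,-0.49,0,0,0,0],[-0.06,-0.49,0,0,0,0],[-0.06,-0.49,0,0,0,0]]';  python3 plan.py .604 -.1435 .2450 177.8; python3 - <<'E'
from h import *
d=snap("side","side2"); crop(d,205,110,305,210,6,"side2c"); d=snap("top","top2"); crop(d,270,110,370,210,6,"top2c")
E
```

```text
t: 6.32
ee_pos: [0.6037, -0.1426, 0.2414]
tcp_rot: [179.8, 0.1, 177.6]
force: [0.3, -0.6, -4.8]
opening: 0.0417
t 6.33 pos [ 0.6037 -0.1426  0.2414] rot [1.7982e+02 1.2000e-01 1.7757e+02] F [ 0.35 -0.63 -4.82] open 0.0417 j6 -104.1
need [-0.004 -0.009 -0.036] [ 0.006  0.004 -0.008]
```

View pics/side2c.png

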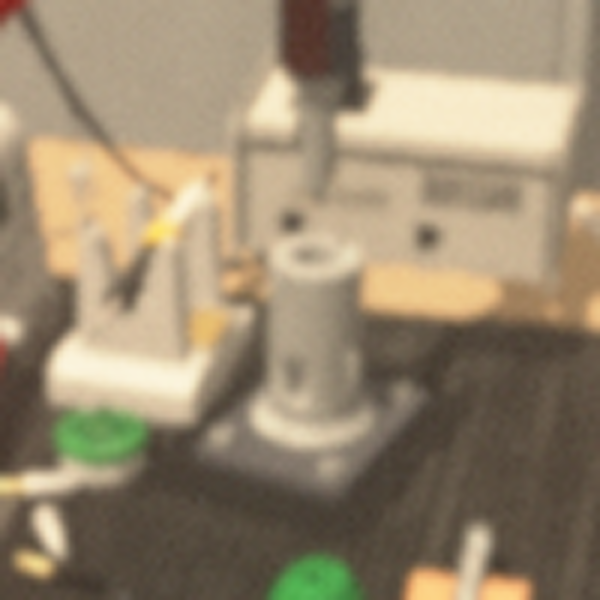

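View pics/top2c.png

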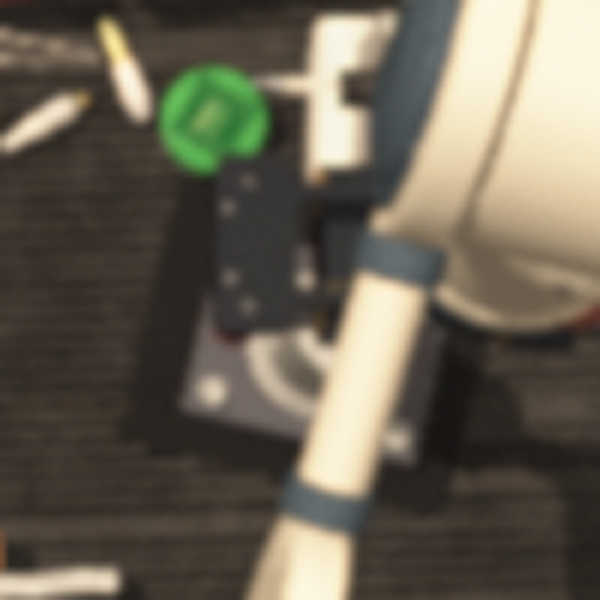

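```bash
python3 - <<'E'
from h import *
d=load("side2");P=xyz(d)
m=np.hypot(P[...,0]-.6037,P[...,1]+.1426)<.035
for a,b in((.15,.165),(.168,.185),(.185,.215),(.06,.118),(.120,.13)):
    q=P[m&(P[...,2]>a)&(P[...,2]<b)]; print(a,len(q),q.mean(0).round(4),np.percentile(q[:,1],[10,50,90]).round(4),np.percentile(q[:,0],[5,50,95]).round(4))
q=P[m&(P[...,2]>.14)]; print(q[:,2].min())
a=proj(d,[[.6037,-.1426,.1523],[.6045,-.1435,.123]]); print((a-[205,110]+.5)*6)
E
```

```text
0.15 7 [ 0.603  -0.1386  0.1598] [-0.1416 -0.1384 -0.136 ] [0.5998 0.6026 0.6068]
0.168 26 [ 0.6008 -0.1354  0.1765] [-0.139  -0.1348 -0.1318] [0.5933 0.6003 0.6094]
0.185 56 [ 0.6016 -0.1335  0.2006] [-0.1373 -0.1327 -0.1302] [0.5925 0.6017 0.6124]
0.06 245 [ 0.601  -0.1258  0.0907] [-0.1375 -0.1229 -0.1175] [0.5783 0.6011 0.6287]
0.12 93 [ 0.6037 -0.1394  0.1236] [-0.1602 -0.138  -0.1186] [0.5814 0.6036 0.6257]
0.15570111282467275
[[315.06318104 208.25223488]
 [313.48912394 254.69717244]]
```

```bash
python3 -m inch '[[0,-0.015,0.1,0,0,0],[0,-0.02,0.2,0,0,0],[0,-0.02,0.3,0,0,0],[0,-0.02,0.4,0,0,0],[0,-0.02,0.5,0,0,0],[0,-0.02,0.5,0,0,0]]';  python3 plan.py .604 -.1445 .1401 177.8
```

```text
t: 7.18
ee_pos: [0.6033, -0.1442, 0.1901]
tcp_rot: [179.8, 0.0, 177.6]
force: [0.3, 1.0, -4.0]
opening: 0.0415
t 7.17 pos [ 0.6033 -0.1442  0.1901] rot [1.7982e+02 2.0000e-02 1.7760e+02] F [ 0.27  0.97 -3.97] open 0.0415 j6 -104.3
need [-0.007 -0.005  0.5  ] [ 0.006  0.001 -0.007]
```

```bash
python3 -m inch '[[0,0,0.06,0,0,0],[0,0,0.12,0,0,0],[0,0,0.18,0,0,0],[0,0,0.24,0,0,0],[0,0,0.3,0,0,0],[0,0,0.3,0,0,0],[0,0,0.3,0,0,0]]';  python3 plan.py .604 -.1445 .1401 177.8;  python3 - <<'E'
from h import *
d=snap("side","side3"); crop(d,205,110,305,210,6,"side3c")
E
```

```text
t: 8.05
ee_pos: [0.6033, -0.144, 0.1603]
tcp_rot: [179.8, 0.0, 177.6]
force: [0.0, 0.2, -4.2]
opening: 0.0417
t 8.05 pos [ 0.6033 -0.144   0.1603] rot [1.7982e+02 2.0000e-02 1.7760e+02] F [ 0.01  0.23 -4.21] open 0.0417 j6 -104.3
need [-0.007 -0.005  0.202] [ 0.006  0.001 -0.007]
```

View pics/side3c.png

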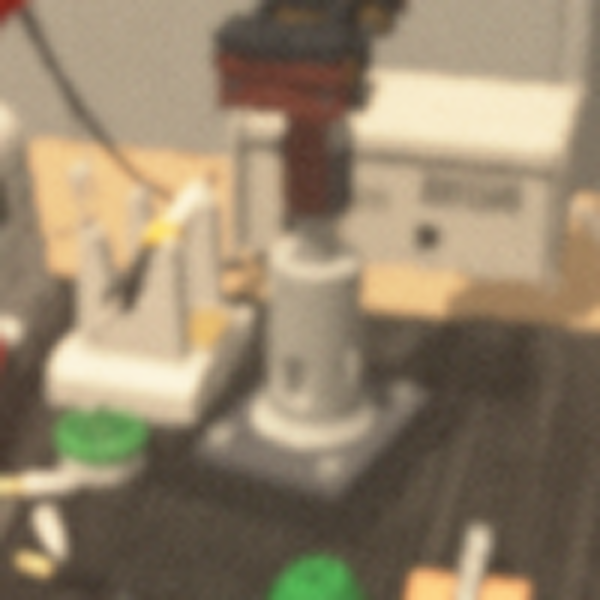

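Shank is in the bore (mouth around (315,255), shank at (318,240)), no contact force. Lower gently.

```bash
python3 -m inch '[[0,0,0.03,0,0,0],[0,0,0.06,0,0,0],[0,0,0.09,0,0,0],[0,0,0.12,0,0,0],[0,0,0.12,0,0,0]]'; python3 -m inch '[[0,0,0.02,0,0,0],[0,0,0.04,0,0,0],[0,0,0.06,0,0,0],[0,0,0.06,0,0,0]]'; python3 plan.py .604 -.1445 .1401 177.8
```

```text
t: 8.72
ee_pos: [0.6036, -0.1441, 0.1482]
tcp_rot: [179.8, 0.1, 177.6]
force: [1.9, -0.4, -4.9]
opening: 0.0413
t: 9.22
ee_pos: [0.6039, -0.1443, 0.1421]
tcp_rot: [179.8, 0.1, 177.6]
force: [3.1, -2.0, -4.5]
opening: 0.0415
t 9.22 pos [ 0.6039 -0.1443  0.1421] rot [1.7984e+02 1.0000e-01 1.7759e+02] F [ 3.09 -2.02 -4.53] open 0.0415 j6 -104.3
need [-0.001 -0.002  0.02 ] [ 0.005  0.003 -0.007]
```

```bash
python3 -m inch '[[-0.01,-0.006,0.01,0,0,0],[-0.01,-0.006,0.02,0,0,0],[-0.01,-0.006,0.03,0,0,0],[-0.01,-0.006,0.03,0,0,0]]'; python3 plan.py .604 -.1445 .1401 177.8
```

```text
t: 9.72
ee_pos: [0.6044, -0.1445, 0.1392]
tcp_rot: [179.8, 0.0, 177.6]
force: [-1.3, 2.0, -1.2]
opening: 0.0417
t 9.72 pos [ 0.6044 -0.1445  0.1392] rot [1.7981e+02 5.0000e-02 1.7761e+02] F [-1.35  1.95 -1.16] open 0.0417 j6 -104.3
need [ 0.004 -0.    -0.009] [ 0.006  0.002 -0.006]
```

```bash
python3 -m inch '[[0,0,0.01,0,0,0],[0,0,0.02,0,0,0],[0,0,0.02,0,0,0]]'; python3 -m inch '[[0,0,0.01,0,0,0.2],[0,0,0.015,0,0,0.5],[0,0,0.015,0,0,0.65],[0,0,0.015,0,0,0.65]]'; python3 plan.py .604 -.1445 .1401 177.8
```

```text
t: 10.1
ee_pos: [0.6045, -0.1444, 0.1384]
tcp_rot: [179.8, 0.1, 177.6]
force: [-5.1, 1.8, 4.7]
opening: 0.0412
t: 10.6
ee_pos: [0.6044, -0.1447, 0.1375]
tcp_rot: [179.8, 0.1, 158.1]
force: [-4.7, 2.2, 4.1]
opening: 0.0414
t 10.6 pos [ 0.6044 -0.1447  0.1375] rot [1.7982e+02 6.0000e-02 1.5813e+02] F [-4.73  2.22  4.06] open 0.0414 j6 -84.8
need [ 0.004  0.    -0.026] [ 0.006  0.003 -0.656]
```

```bash
python3 -m inch '[[0.004,0,0.01,0,0,-0.3],[0.005,0,0.015,0,0,-0.6],[0.005,0,0.02,0,0,-0.8],[0.005,0,0.02,0,0,-0.8]]'; python3 plan.py .604 -.1445 .1401 177.8
```

```text
t: 11.1
ee_pos: [0.6043, -0.1444, 0.1369]
tcp_rot: [179.9, 0.2, -177.7]
force: [-4.3, 2.6, 7.1]
opening: 0.0414
t 11.1 pos [ 0.6043 -0.1444  0.1369] rot [ 179.87    0.24 -177.66] F [-4.32  2.56  7.06] open 0.0414 j6 -109.0
need [ 0.003 -0.001 -0.032] [0.005 0.008 0.151]
```

```bash
python3 -m inch '[[0.003,0,0.01,0,0,0.3],[0.005,0,0.018,0,0,0.6],[0.005,0,0.025,0,0,0.8],[0.005,0,0.025,0,0,0.8]]'; python3 plan.py .604 -.1445 .1401 177.8
```

```text
t: 11.6
ee_pos: [0.6043, -0.1447, 0.1366]
tcp_rot: [179.8, 0.3, 158.4]
force: [-4.4, 1.4, 8.8]
opening: 0.0413
t 11.6 pos [ 0.6043 -0.1447  0.1366] rot [179.78   0.33 158.36] F [-4.4   1.43  8.79] open 0.0413 j6 -85.1
need [ 0.003  0.001 -0.035] [ 0.005  0.012 -0.648]
```

```bash
python3 -m inch '[[0.004,0,0.015,0,0,-0.3],[0.006,0,0.03,0,0,-0.6],[0.006,0,0.032,0,0,-0.8],[0.006,0,0.032,0,0,-0.8]]'; python3 -m inch '[[0.003,0,0.015,0,0,0.3],[0.005,0,0.025,0,0,0.6],[0.005,0,0.03,0,0,0.8],[0.005,0,0.03,0,0,0.8]]'; python3 plan.py .604 -.1445 .1401 177.8
```

```text
t: 12.1
ee_pos: [0.6044, -0.1443, 0.1362]
tcp_rot: [180.0, 0.6, -177.4]
force: [-6.0, 2.5, 11.3]
opening: 0.0416
t: 12.6
ee_pos: [0.6043, -0.1447, 0.1361]
tcp_rot: [179.7, 0.7, 158.6]
force: [-5.5, 3.0, 12.0]
opening: 0.0415
t 12.6 pos [ 0.6043 -0.1447  0.1361] rot [179.74   0.69 158.59] F [-5.46  3.03 11.98] open 0.0415 j6 -85.3
need [ 0.003  0.001 -0.04 ] [ 0.005  0.024 -0.64 ]
```

```bash
python3 -m inch '[[0.005,0,0.018,0,0.01,-0.3],[0.01,0,0.03,0,0.02,-0.6],[0.01,0,0.033,0,0.02,-0.8],[0.01,0,0.033,0,0.02,-0.8]]'; python3 -m inch '[[0.003,0,0.02,0,0.01,0.3],[0.01,0,0.03,0,0.02,0.6],[0.01,0,0.034,0,0.02,0.8],[0.01,0,0.034,0,0.02,0.8]]'; python3 plan.py .604 -.1445 .1401 177.8
python3 - <<'E'
from h import *
d=snap("side","side4"); crop(d,205,110,305,210,6,"side4c")
E
```

```text
t: 13.1
ee_pos: [0.6044, -0.1443, 0.136]
tcp_rot: [180.0, 0.4, -177.2]
force: [-5.5, 1.7, 11.5]
opening: 0.0414
t: 13.6
ee_pos: [0.6043, -0.1446, 0.136]
tcp_rot: [179.9, 0.0, 158.8]
force: [-4.6, 2.9, 12.1]
opening: 0.0415
t 13.6 pos [ 0.6043 -0.1446  0.136 ] rot [1.7991e+02 5.0000e-02 1.5883e+02] F [-4.64  2.89 12.1 ] open 0.0415 j6 -85.5
need [ 0.004  0.    -0.041] [ 0.003  0.002 -0.632]
```

View pics/side4c.png

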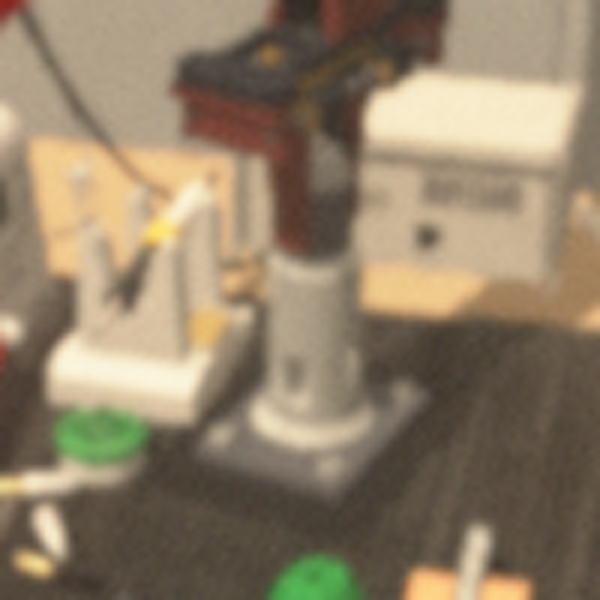

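```bash
python3 -m inch '[[0.005,0,0.02,0,0,-0.3],[0.01,0,0.035,0,0,-0.6],[0.01,0,0.04,0,0,-0.8],[0.01,0,0.04,0,0,-0.8]]'; python3 -m inch '[[0.003,0,0.025,0,0,0.3],[0.01,0,0.037,0,0,0.6],[0.01,0,0.041,0,0,0.8],[0.01,0,0.041,0,0,0.8]]'; python3 plan.py .604 -.1445 .1401 177.8
```

```text
t: 14.15
ee_pos: [0.6044, -0.1443, 0.1359]
tcp_rot: [-180.0, 0.4, -176.9]
force: [-5.4, 2.5, 13.5]
opening: 0.0416
t: 14.65
ee_pos: [0.6044, -0.1446, 0.1357]
tcp_rot: [179.8, 0.6, 159.1]
force: [-4.8, 4.2, 14.3]
opening: 0.0418
t 14.65 pos [ 0.6044 -0.1446  0.1357] rot [179.83   0.62 159.11] F [-4.83  4.24 14.3 ] open 0.0418 j6 -85.8
need [ 0.003  0.    -0.044] [ 0.002  0.021 -0.623]
```

```bash
python3 -m inch '[[0,0,0,0,0,0],[0,0,-0.005,0,0,0],[0,0,-0.005,0,0,0]]'; python3 plan.py .604 -.1445 .1401 177.8; python3 -m inch '[[0,0,0,0,0,0],[0,0,0,0,0,0],[0,0,0,0,0,0],[0,0,0,0,0,0],[0,0,0,0,0,0],[0,0,0,0,0,0]]' 1; python3 plan.py .604 -.1445 .2450 158
```

```text
t: 15.02
ee_pos: [0.6043, -0.1446, 0.1358]
tcp_rot: [179.8, 0.6, 159.1]
force: [-2.0, 1.8, 0.4]
opening: 0.0413
t 15.03 pos [ 0.6043 -0.1446  0.1358] rot [179.83   0.59 159.13] F [-2.04  1.82  0.43] open 0.0413 j6 -85.8
need [ 0.002  0.    -0.043] [ 0.002  0.02  -0.622]
t: 15.78
ee_pos: [0.6043, -0.1446, 0.1358]
tcp_rot: [179.8, 0.6, 159.1]
force: [-0.1, 0.1, 0.6]
opening: 0.0878
t 15.78 pos [ 0.6043 -0.1446  0.1358] rot [179.83   0.59 159.13] F [-0.08  0.11  0.64] open 0.0878 j6 -85.8
need [-0.008  0.003 -1.092] [0.006 0.02  0.038]
```

```bash
python3 -m inch '[[0,0,-0.15,0,0,0],[0,0,-0.5,0,0,0],[0,0,-0.95,0,0,0],[0,0,-1,0,0,0]]'; python3 plan.py .483 .113 .22 93
```

```text
t: 16.27
ee_pos: [0.6045, -0.1449, 0.242]
tcp_rot: [179.8, 1.1, 159.1]
force: [0.7, -0.4, 0.2]
opening: 0.0871
t 16.27 pos [ 0.6045 -0.1449  0.242 ] rot [179.79   1.11 159.13] F [ 0.73 -0.4   0.17] open 0.0871 j6 -85.8
need [2.058 1.976 0.187] [0.027 0.029 2.204]
```

```bash
python3 -m inch '[[0.2,0.2,0,0,0,0],[0.6,0.6,0,0,0.02,0.3],[1,1,0,0,0.03,0.6],[1,1,0,0.02,0.03,0.95]]'; python3 plan.py .483 .113 .22 93; python3 - <<'E'
from h import *
d=snap("side","side5"); crop(d,205,110,305,210,6,"side5c"); d=snap("top","top5"); crop(d,270,110,370,210,6,"top5c")
P=xyz(load("side5"))
m=np.hypot(P[...,0]-.604,P[...,1]+.144)<.045
q=P[m&(P[...,2]>.1)]; print(np.histogram(q[:,2],np.arange(.1,.21,.005)))
print(np.percentile(q[:,2],[95,98,100]))
E
```

```text
t: 16.77
ee_pos: [0.5455, -0.0129, 0.2407]
tcp_rot: [-180.0, 0.1, 130.5]
force: [-0.2, -1.1, -0.1]
opening: 0.0884
t 16.77 pos [ 0.5455 -0.0129  0.2407] rot [-1.7995e+02  1.4000e-01  1.3053e+02] F [-0.24 -1.12 -0.15] open 0.0884 j6 -45.4
need [1.363 0.343 0.204] [-0.     0.005  1.251]
(array([20, 18, 26, 20, 50, 13, 15, 16, 18, 16, 18, 17, 17, 16, 10, 18, 10,
       14,  1,  0,  0]), array([0.1  , 0.105, 0.11 , 0.115, 0.12 , 0.125, 0.13 , 0.135, 0.14 ,
       0.145, 0.15 , 0.155, 0.16 , 0.165, 0.17 , 0.175, 0.18 , 0.185,
       0.19 , 0.195, 0.2  , 0.205]))
[0.18409475 0.18763639 0.1903644 ]
```

View pics/side5c.png

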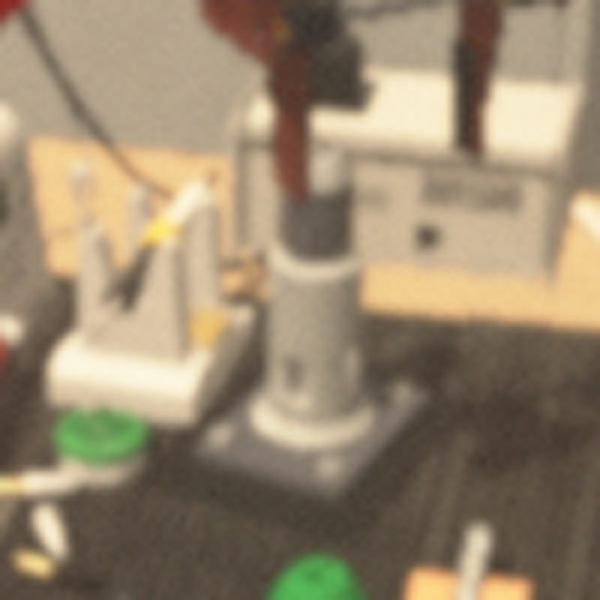

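View pics/top5c.png

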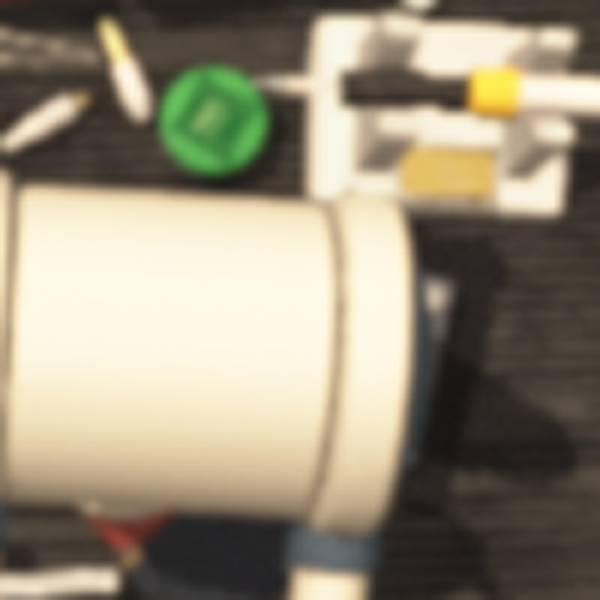

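```bash
python3 -m inch '[[0.5,0.15,0,0,0,0.3],[1,0.25,0,0,0,0.6],[1,0.25,0.1,0,0,0.95],[1,0.25,0.2,0,0,0.95]]'; python3 plan.py .483 .113 .10 93; python3 - <<'E'
from h import *
d=snap("side","side6"); crop(d,205,110,305,210,6,"side6c")
P=xyz(d)
m=np.hypot(P[...,0]-.604,P[...,1]+.144)<.045
q=P[m&(P[...,2]>.1)]; print(np.histogram(q[:,2],np.arange(.1,.21,.005))[0])
print(np.percentile(q[:,2],[95,98,100]))
a=proj(d,[[.6043,-.1446,z] for z in (.193,.1945,.1985)]); print((a-[205,110]+.5)*6)
E
```

```text
t: 17.38
ee_pos: [0.5002, 0.0771, 0.2194]
tcp_rot: [-180.0, 0.2, 102.4]
force: [-0.1, -0.2, -0.0]
opening: 0.088
t 17.38 pos [0.5002 0.0771 0.2194] rot [-179.99    0.19  102.44] F [-0.1 -0.2 -0. ] open 0.088 j6 -7.5
need [ 0.392 -0.091  1.193] [0.    0.006 0.315]
[17 19 17 18 38 13  9 15 11 11  9 10 10 12 12 16  3  0  0  0  0]
[0.1774846  0.17939686 0.18107289]
[[315.46659634 138.83349829]
 [315.49362287 136.28961143]
 [315.56587228 129.48909515]]
```

View pics/side6c.png

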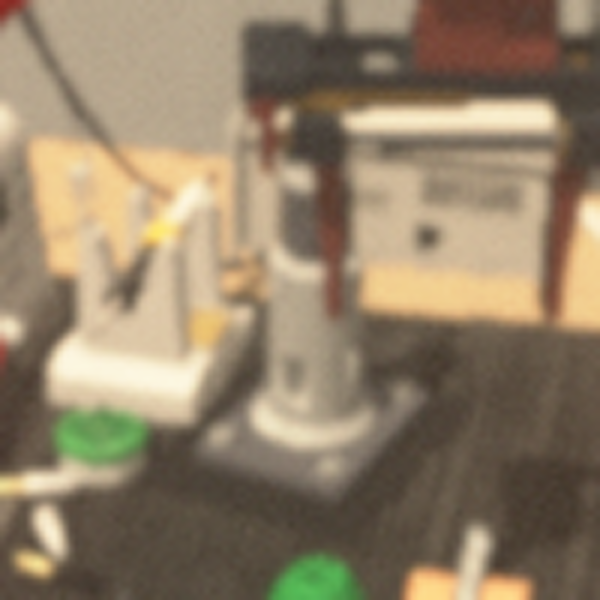

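```bash
python3 -m inch '[[0.2,-0.05,0.3,0,0,0.2],[0.39,-0.09,0.6,0,0,0.31],[0.39,-0.09,0.95,0,0,0.31],[0.39,-0.09,1,0,0,0.31]]'; python3 -m inch '[[0,0,0.2,0,0,0],[0,0,0.35,0,0,0],[0,0,0.35,0,0,0]]'; python3 plan.py .483 .113 .0143 93; python3 - <<'E'
from h import *
d=snap("side","side7"); crop(d,205,110,305,210,6,"side7c"); crop(d,230,180,310,260,7,"side7d")
P=xyz(d)
m=np.hypot(P[...,0]-.604,P[...,1]+.144)<.045
q=P[m&(P[...,2]>.1)]; print(np.histogram(q[:,2],np.arange(.1,.21,.005))[0])
print(np.percentile(q[:,2],[95,98,100]))
E
```

```text
t: 17.92
ee_pos: [0.4811, 0.1115, 0.1142]
tcp_rot: [-179.5, 0.2, 93.4]
force: [0.7, -0.3, 0.4]
opening: 0.088
t: 18.3
ee_pos: [0.4802, 0.1111, 0.0779]
tcp_rot: [-179.4, 0.2, 93.4]
force: [-0.3, 0.2, -0.4]
opening: 0.0879
t 18.3 pos [0.4802 0.1111 0.0779] rot [-179.39    0.25   93.37] F [-0.33  0.17 -0.37] open 0.0879 j6 5.8
need [0.02  0.036 0.636] [-0.02   0.008  0.012]
[19 20 24 24 46 15 13 17 21 16 18 18 19 17 16 25 23 22  5  0  0]
[0.18691928 0.18904949 0.19142705]
```

View pics/side7c.png

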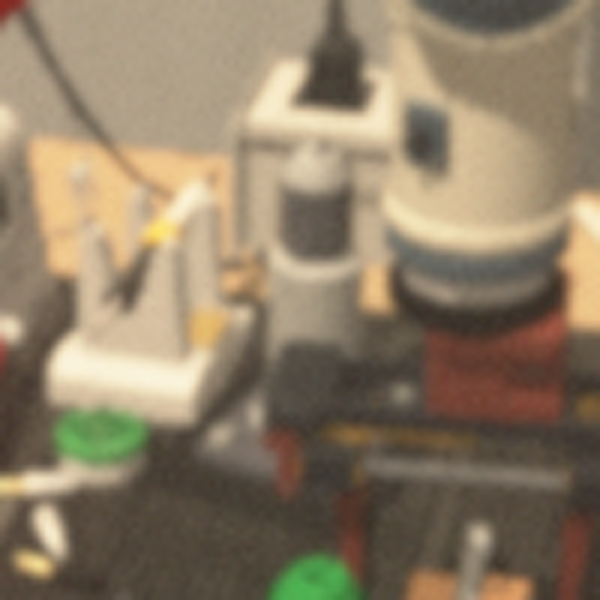

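View pics/side7d.png

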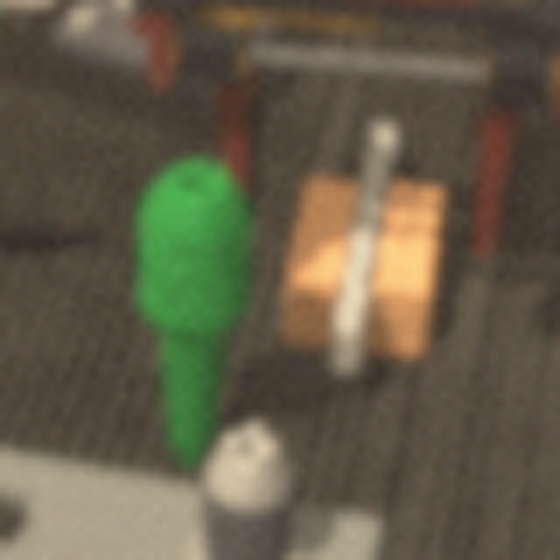

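```bash
python3 - <<'E'
from h import *
from scipy.optimize import least_squares
for n in("top0","side0"):
    d=load(n);P=xyz(d);h=cv2.cvtColor(d["image"],cv2.COLOR_RGB2HSV)
    m=(h[...,0]>50)&(h[...,0]<80)&(h[...,1]>120)&(np.hypot(P[...,0]-.53,P[...,1]-.18)<.06)
    q=P[m]; print(n,len(q),q.min(0).round(4),q.max(0).round(4),np.percentile(q,[3,97],axis=0).round(4))
    for a,b in((.02,.06),(.06,.075),(.075,.09),(.09,.105),(.105,.12),(.12,.15)):
        s=q[(q[:,2]>a)&(q[:,2]<b)]
        if len(s)>4: 
            f=least_squares(lambda p:np.hypot(*(s[:,:2]-p[:2]).T)-p[2],[*s[:,:2].mean(0),.018],bounds=([0,0,.004],[1,1,.03]),loss="soft_l1",f_scale=.001); print(a,b,len(s),s[:,1].min().round(4),f.x.round(4))
# gripper body in side7 / top
d=snap("top","top7"); crop(d,180,150,300,250,6,"top7c")
E
```

```text
top0 205 [ 0.5158  0.1585 -0.0059] [0.5562 0.2163 0.1477] [[0.5176 0.1592 0.0928]
 [0.5532 0.1963 0.143 ]]
0.09 0.105 8 0.1585 [0.5362 0.1788 0.0203]
0.105 0.12 9 0.1592 [0.5369 0.1797 0.021 ]
0.12 0.15 182 0.1589 [0.5362 0.1781 0.0145]
side0 391 [0.5159 0.1691 0.0092] [0.5537 0.2015 0.145 ] [[0.5181 0.1771 0.0281]
 [0.5517 0.1999 0.1404]]
0.02 0.06 57 0.1839 [0.5346 0.1785 0.0103]
0.06 0.075 25 0.1869 [0.5347 0.1829 0.0086]
0.075 0.09 25 0.1892 [0.5347 0.1738 0.024 ]
0.09 0.105 64 0.1865 [0.5354 0.1786 0.0205]
0.105 0.12 63 0.1879 [0.5355 0.1785 0.0204]
0.12 0.15 154 0.1691 [0.5343 0.1857 0.0123]
```

View pics/top7c.png

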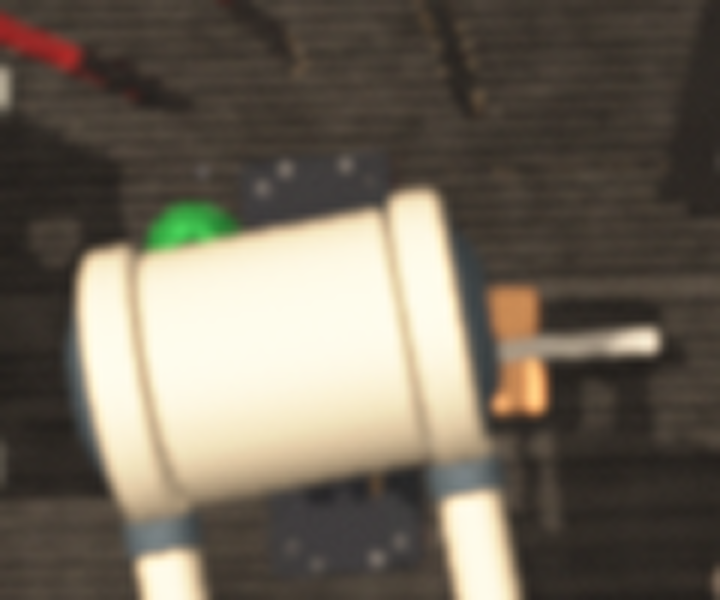

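```bash
python3 -m inch '[[0,0.03,0.1,-0.02,0,0.01],[0,0.03,0.2,-0.02,0,0.01],[0,0.03,0.3,-0.02,0,0.01],[0,0.03,0.4,-0.02,0,0.01],[0,0.03,0.5,-0.02,0,0.01],[0,0.03,0.58,-0.02,0,0.01],[0,0.03,0.58,-0.02,0,0.01]]';  python3 plan.py .4832 .111 .0143 93; python3 - <<'E'
from h import *
d=snap("side","side8"); crop(d,210,170,310,260,7,"side8d")
E
```

```text
t: 19.27
ee_pos: [0.4832, 0.1112, 0.0208]
tcp_rot: [179.9, 0.2, 93.1]
force: [-0.4, 0.8, 0.2]
opening: 0.0874
t 19.27 pos [0.4832 0.1112 0.0208] rot [179.92   0.24  93.07] F [-0.42  0.76  0.24] open 0.0874 j6 6.2
need [-0.001  0.     0.065] [0.003 0.008 0.002]
```

View pics/side8d.png

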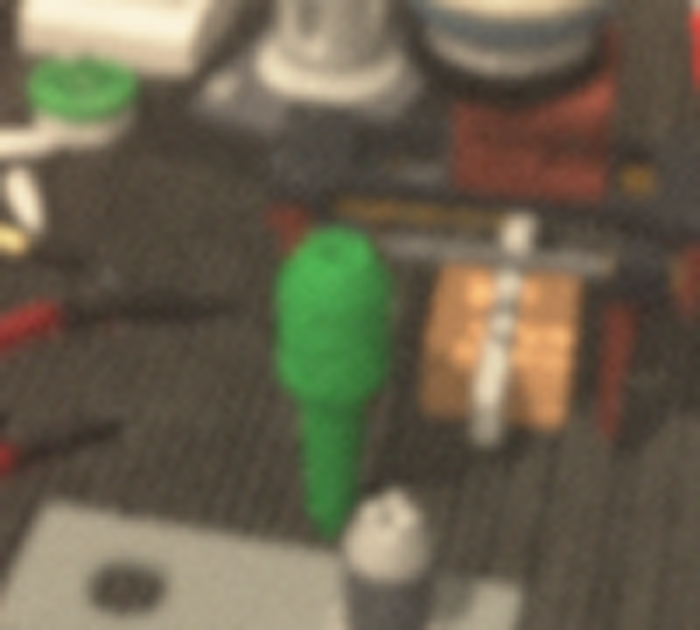

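```bash
python3 -m inch '[[0,0,0.03,0,0,0],[0,0,0.06,0,0,0],[0,0,0.06,0,0,0]]'; python3 -m inch '[[0,0,0,0,0,0],[0,0,0,0,0,0],[0,0,0,0,0,0],[0,0,0,0,0,0],[0,0,0,0,0,0],[0,0,0,0,0,0],[0,0,0,0,0,0],[0,0,0,0,0,0],[0,0,0,0,0,0],[0,0,0,0,0,0]]' 0 58;  python3 plan.py .4832 .111 .0143 93
```

```text
t: 19.7
ee_pos: [0.4834, 0.1112, 0.0152]
tcp_rot: [179.9, 0.2, 93.1]
force: [-1.1, 1.3, 0.8]
opening: 0.088
t: 20.95
ee_pos: [0.4834, 0.1112, 0.0152]
tcp_rot: [179.9, 0.2, 93.1]
force: [0.3, -0.0, 1.1]
opening: 0.0096
t 20.95 pos [0.4834 0.1112 0.0152] rot [179.89   0.24  93.07] F [ 0.27 -0.03  1.07] open 0.0096 j6 6.2
need [-0.002 -0.002  0.009] [0.004 0.008 0.002]
```

```bash
python3 - <<'E'
from h import *
d=load("top0"); g=cv2.GaussianBlur(cv2.cvtColor(d["image"],cv2.COLOR_RGB2GRAY).astype(np.float32),(0,0),.7)
def edge_fit(p0,p1,n):  # sample along line p0-p1 (world z=.015), search along normal n for crossing of level 85
    pts=[]
    for t in np.linspace(.08,.92,40):
        b=p0+(p1-p0)*t
        k=np.arange(-.009,.0091,.0005); L=[]
        for o in k: L.append(np.r_[b+n*o,.015])
        uv=proj(d,L).astype(np.float32); v=cv2.remap(g,uv[:,0].copy(),uv[:,1].copy(),cv2.INTER_LINEAR).ravel()
        dv=-np.diff(v); i=dv.argmax()
        if dv[i]>1.5: pts.append(b+n*(k[i]+k[i+1])/2)
    pts=np.float32(pts); l=cv2.fitLine(pts,cv2.DIST_HUBER,0,.001,.001).ravel()
    r=np.abs((pts-l[2:])@np.array([-l[1],l[0]]))
    return l.round(4),len(pts),np.degrees(np.arctan2(l[1],l[0])).round(2),r.mean().round(5)
A=np.array([.6045,-.1442]); a=np.radians(-105.6); s=np.array([np.cos(a),np.sin(a)]); w=np.array([-s[1],s[0]])
for nm,sg in(("w+",1),("w-",-1)): print(nm,edge_fit(A+sg*w*.048-s*.06,A+sg*w*.048+s*.06,w*sg))
for nm,sg in(("s+",1),("s-",-1)): print(nm,edge_fit(A+sg*s*.06-w*.048,A+sg*s*.06+w*.048,s*sg))
E
```

```text
w+ (array([ 0.2842,  0.9588,  0.6502, -0.1532], dtype=float32), 40, np.float32(73.49), np.float32(0.00178))
w- (array([ 0.271 ,  0.9626,  0.5606, -0.1282], dtype=float32), 40, np.float32(74.28), np.float32(0.0014))
s+ (array([ 0.9675, -0.253 ,  0.5896, -0.2   ], dtype=float32), 40, np.float32(-14.66), np.float32(0.00137))
s- (array([ 0.9669, -0.2551,  0.6133, -0.0835], dtype=float32), 40, np.float32(-14.78), np.float32(0.00155))
```

```bash
python3 - <<'E'
from h import *
a=np.radians(-105.4); s=np.array([np.cos(a),np.sin(a)]); w=np.array([-s[1],s[0]]); A=np.array([.6044,-.1446])
for n in("top0","side0"):
    P=xyz(load(n)).reshape(-1,3); P=P[np.isfinite(P).all(1)]
    al=(P[:,:2]-A)@s; la=(P[:,:2]-A)@w
    m=(P[:,2]>.06)&(P[:,2]<.5)&(abs(la)<.15)&(al<.0)&(al>-.3)
    q=P[m]; b=np.c_[al[m],la[m],q[:,2]]
    for i in range(-30,0,2):
        k=(b[:,0]*100>=i)&(b[:,0]*100<i+2)
        if k.any(): print(n,i,k.sum(),"lat",b[k,1].min().round(3),b[k,1].max().round(3),"z",b[k,2].max().round(3), "lat>.03 min..", b[k&(b[:,1]>.035),1:].min(0).round(3) if (k&(b[:,1]>.035)).any() else "")
E
python3 plan.py .6543 .0367 .08 74.6
```

```text
top0 -30 147 lat -0.15 0.15 z 0.388 lat>.03 min.. [0.125 0.06 ]
top0 -28 83 lat -0.15 0.149 z 0.387 lat>.03 min.. [0.125 0.246]
top0 -26 27 lat 0.137 0.15 z 0.392 lat>.03 min.. [0.137 0.381]
top0 -24 49 lat 0.133 0.15 z 0.387 lat>.03 min.. [0.133 0.227]
top0 -22 27 lat 0.134 0.15 z 0.385 lat>.03 min.. [0.134 0.242]
top0 -20 26 lat 0.139 0.149 z 0.25 lat>.03 min.. [0.139 0.243]
top0 -18 17 lat 0.144 0.15 z 0.248 lat>.03 min.. [0.144 0.241]
top0 -16 1 lat 0.149 0.149 z 0.244 lat>.03 min.. [0.149 0.244]
top0 -8 2 lat 0.109 0.109 z 0.079 lat>.03 min.. [0.109 0.074]
top0 -6 16 lat 0.107 0.114 z 0.085 lat>.03 min.. [0.107 0.074]
top0 -4 94 lat -0.019 0.145 z 0.128 lat>.03 min.. [0.105 0.075]
top0 -2 315 lat -0.027 0.149 z 0.147 lat>.03 min.. [0.087 0.061]
side0 -30 103 lat -0.15 0.15 z 0.386 lat>.03 min.. [0.126 0.06 ]
side0 -28 75 lat 0.127 0.15 z 0.387 lat>.03 min.. [0.127 0.239]
side0 -26 30 lat 0.137 0.15 z 0.393 lat>.03 min.. [0.137 0.366]
side0 -24 70 lat 0.131 0.15 z 0.386 lat>.03 min.. [0.131 0.21 ]
side0 -22 25 lat 0.133 0.149 z 0.385 lat>.03 min.. [0.133 0.216]
side0 -20 12 lat 0.137 0.149 z 0.248 lat>.03 min.. [0.137 0.229]
side0 -18 7 lat 0.143 0.148 z 0.248 lat>.03 min.. [0.143 0.245]
side0 -16 1 lat 0.15 0.15 z 0.245 lat>.03 min.. [0.15  0.245]
side0 -8 2 lat 0.104 0.105 z 0.079 lat>.03 min.. [0.104 0.078]
side0 -6 6 lat 0.105 0.112 z 0.082 lat>.03 min.. [0.105 0.076]
side0 -4 179 lat -0.023 0.143 z 0.126 lat>.03 min.. [0.105 0.072]
side0 -2 303 lat -0.029 0.15 z 0.148 lat>.03 min.. [0.084 0.06 ]
t 20.95 pos [0.4834 0.1112 0.0152] rot [179.89   0.24  93.07] F [ 0.27 -0.03  1.07] open 0.0096 j6 6.2
need [-0.838  1.668 -0.641] [0.005 0.007 0.616]
```

```bash
python3 -m inch '[[0,0,-0.1,0,0,0],[0,0,-0.3,0,0,0],[0,0,-0.6,0,0,0],[0,0,-0.85,0,0,0],[0,0,-0.85,0,0,0]]'; python3 -m inch '[[-0.1,0.3,0,0,0,0.1],[-0.3,0.6,0,0,0,0.3],[-0.4,0.9,0,0,0,0.5],[-0.4,0.9,0,0,0,0.6]]'; python3 plan.py .6543 .0367 .08 74.6
```

```text
t: 21.58
ee_pos: [0.4846, 0.1118, 0.103]
tcp_rot: [179.6, 0.2, 93.1]
force: [1.1, 0.9, -1.2]
opening: 0.0097
t: 22.08
ee_pos: [0.5773, 0.0757, 0.1013]
tcp_rot: [179.7, 0.1, 74.9]
force: [-0.1, -0.1, -1.1]
opening: 0.0099
t 22.07 pos [0.5773 0.0757 0.1013] rot [1.7971e+02 1.3000e-01 7.4860e+01] F [-0.11 -0.06 -1.12] open 0.0099 j6 19.4
need [-0.175  0.844  0.218] [0.01  0.004 0.009]
```

```bash
python3 -m inch '[[-0.05,0.3,0,0,0,0],[-0.1,0.6,0,0.01,0,0.01],[-0.17,0.84,0.2,0.01,0,0.01],[-0.17,0.84,0.4,0.01,0,0.01],[-0.17,0.84,0.5,0.01,0,0.01],[-0.17,0.84,0.65,0.01,0,0.01],[-0.17,0.84,0.68,0.01,0,0.01],[-0.17,0.84,0.68,0.01,0,0.01]]'; python3 plan.py .6543 .0367 .0320 74.6; python3 - <<'E'
from h import *
d=snap("side","side9"); crop(d,215,130,295,220,7,"side9c"); d=snap("top","top9"); crop(d,240,110,370,210,6,"top9c")
E
```

```text
t: 23.08
ee_pos: [0.654, 0.0374, 0.0341]
tcp_rot: [180.0, 0.1, 74.6]
force: [-0.3, -0.2, -1.5]
opening: 0.0097
t 23.07 pos [0.654  0.0374 0.0341] rot [1.800e+02 1.300e-01 7.458e+01] F [-0.3  -0.16 -1.54] open 0.0097 j6 15.8
need [-0.006  0.004  0.021] [ 0.     0.004 -0.001]
```

View pics/side9c.png

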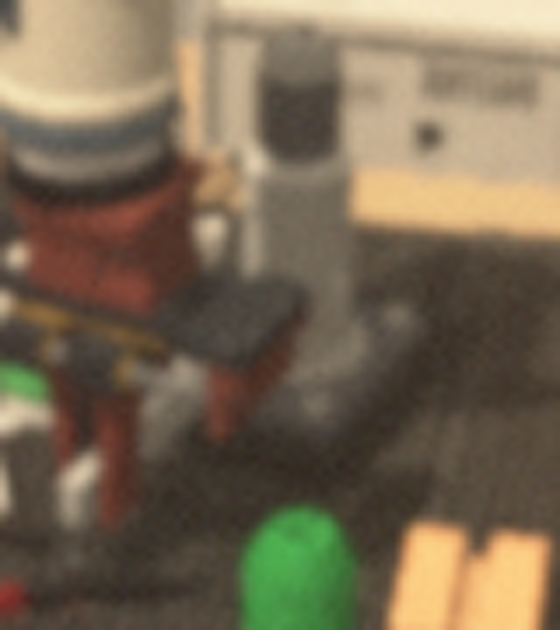

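View pics/top9c.png

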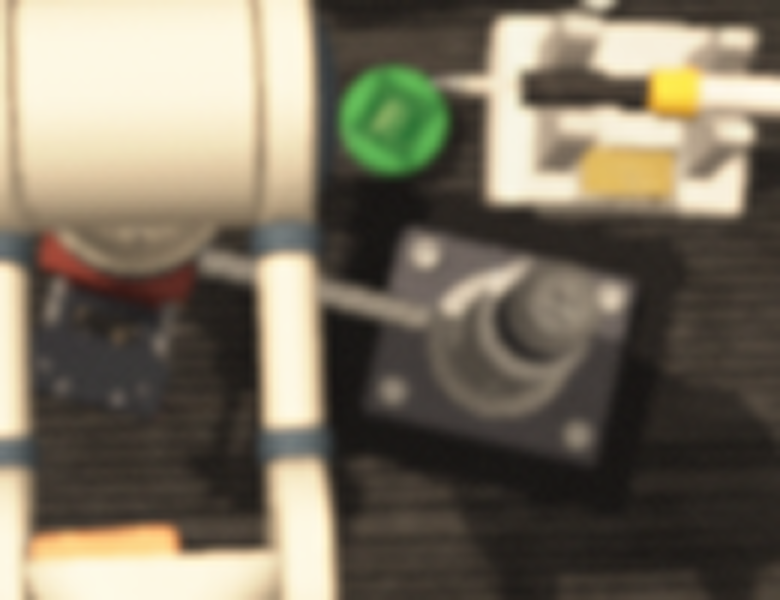

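```bash
python3 - <<'E'
from h import *
d=load("top9"); g=cv2.GaussianBlur(cv2.cvtColor(d["image"],cv2.COLOR_RGB2GRAY).astype(np.float32),(0,0),.6)
a=np.radians(-105.4); s=np.array([np.cos(a),np.sin(a)]); w=np.array([-s[1],s[0]]); A=np.array([.6044,-.1446])
for al in np.arange(-.14,-.03,.006):
    h=.041+min(.022,.005+max(0,(-.04-al))/5)
    k=np.arange(-.014,.0141,.0005); uv=proj(d,[np.r_[A+s*al+w*o,h] for o in k]).astype(np.float32)
    v=cv2.remap(g,uv[:,0].copy(),uv[:,1].copy(),cv2.INTER_LINEAR).ravel()
    b=np.clip(v-(v.min()+.5*(v.max()-v.min())),0,None); print(round(al,3),"lat mm",(1000*(k*b).sum()/b.sum()).round(2),v.max().round(),v.min().round())
# foot edges lateral, w+ and w-, in same frame z=.015
for sg in(1,-1):
    L=[]
    for al in np.linspace(-.05,.05,21):
        k=np.arange(.040,.056,.0005); uv=proj(d,[np.r_[A+s*al+w*o*sg,.015] for o in k]).astype(np.float32)
        v=cv2.remap(g,uv[:,0].copy(),uv[:,1].copy(),cv2.INTER_LINEAR).ravel(); dv=-np.diff(v); i=dv.argmax(); L.append(k[i]*1000)
    print(sg,np.round(L,1),np.median(L))
E
```

```text
-0.14 lat mm 0.18 134.0 34.0
-0.134 lat mm 0.59 136.0 31.0
-0.128 lat mm 1.55 182.0 59.0
-0.122 lat mm -0.19 237.0 133.0
-0.116 lat mm -2.21 247.0 159.0
-0.11 lat mm -2.78 247.0 170.0
-0.104 lat mm -5.18 240.0 124.0
-0.098 lat mm -6.76 194.0 64.0
-0.092 lat mm -0.53 134.0 48.0
-0.086 lat mm -0.21 134.0 28.0
-0.08 lat mm -0.1 136.0 24.0
-0.074 lat mm -0.09 136.0 23.0
-0.068 lat mm 0.09 135.0 27.0
-0.062 lat mm 0.68 137.0 49.0
-0.056 lat mm 1.93 138.0 62.0
-0.05 lat mm 1.9 139.0 64.0
-0.044 lat mm 3.32 132.0 64.0
-0.038 lat mm 8.95 142.0 81.0
-0.032 lat mm 10.28 196.0 94.0
1 [46.  48.  46.5 45.  47.5 49.5 48.  47.  41.  44.  46.5 45.5 47.5 46.
 48.  47.  45.5 48.  46.5 45.5 44. ] 46.50000000000001
-1 [40.  43.  47.  47.5 48.5 46.5 50.  48.  45.5 49.5 47.  48.  48.5 46.5
 47.5 48.  48.5 46.5 47.5 42.5 40.5] 47.50000000000001
```

```bash
python3 -m inch '[[0,0,0.01,0,0,0],[-0.04,0,0.018,0,0,0],[-0.08,0,0.018,0,0,0],[-0.12,0,0.018,0,0,0],[-0.16,0,0.018,0,0,0],[-0.2,0,0.018,0,0,0],[-0.2,0,0.018,0,0,0]]'; python3 plan.py .6543 .0367 .0320 74.6; python3 - <<'E'
from h import *
d=snap("top","top10"); crop(d,270,130,370,210,7,"top10c")
E
```

```text
t: 24.05
ee_pos: [0.6492, 0.0176, 0.0331]
tcp_rot: [179.9, 0.1, 74.5]
force: [0.5, 0.7, -0.6]
opening: 0.0097
t 24.05 pos [0.6492 0.0176 0.0331] rot [1.7993e+02 1.1000e-01 7.4540e+01] F [ 0.53  0.69 -0.6 ] open 0.0097 j6 14.1
need [ 0.198 -0.002  0.01 ] [ 0.002  0.004 -0.002]
```

View pics/top10c.png

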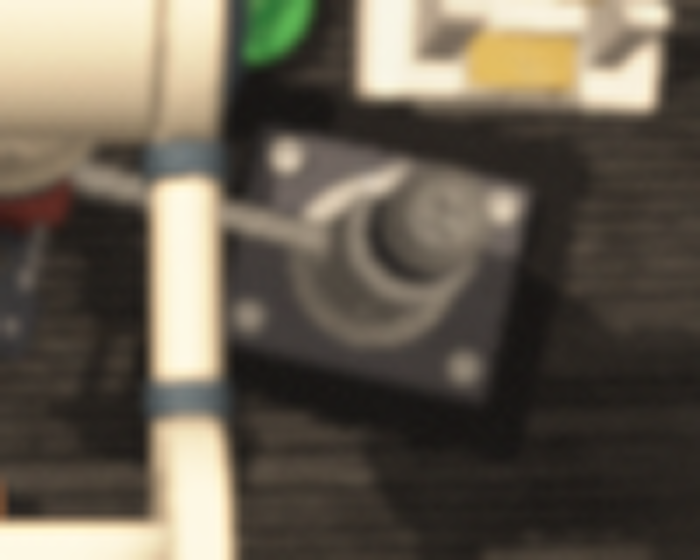

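```bash
python3 -m inch '[[0,0,0.01,0,0,0],[-0.05,0,0.012,0,0,0],[-0.1,0,0.012,0,0,0],[-0.15,0,0.012,0,0,0],[-0.2,0,0.012,0,0,0],[-0.25,0,0.012,0,0,0],[-0.25,0,0.012,0,0,0]]'; python3 plan.py .6044 -.1446 .0320 74.6
```

```text
t: 24.98
ee_pos: [0.6425, -0.0067, 0.0319]
tcp_rot: [179.9, 0.1, 74.5]
force: [0.1, -0.3, -1.4]
opening: 0.0096
t 24.98 pos [ 0.6425 -0.0067  0.0319] rot [1.7992e+02 1.1000e-01 7.4520e+01] F [ 0.14 -0.3  -1.45] open 0.0096 j6 11.9
need [-1.43e+00  1.00e-03  2.00e-03] [ 0.003  0.004 -0.003]
```

```bash
python3 -m inch '[[-0.03,0,0,0,0,0],[-0.06,0,0,0,0,0],[-0.09,0,0,0,0,0],[-0.12,0,0,0,0,0],[-0.12,0,0,0,0,0]]'; python3 plan.py .6044 -.1446 .0320 74.6;python3 -m inch '[[-0.02,0,0,0,0,0],[-0.04,0,0,0,0,0],[-0.06,0,0,0,0,0],[-0.08,0,0,0,0,0],[-0.08,0,0,0,0,0]]'; python3 plan.py .6044 -.1446 .0320 74.6
```

```text
t: 25.6
ee_pos: [0.6392, -0.0185, 0.0318]
tcp_rot: [179.9, 0.1, 74.5]
force: [0.3, -0.9, -1.8]
opening: 0.0096
t 25.6 pos [ 0.6392 -0.0185  0.0318] rot [1.7994e+02 1.1000e-01 7.4510e+01] F [ 0.35 -0.9  -1.85] open 0.0096 j6 10.9
need [-1.308e+00  2.000e-03  1.000e-03] [ 0.002  0.004 -0.003]
t: 26.22
ee_pos: [0.6376, -0.0235, 0.032]
tcp_rot: [179.9, -0.1, 74.6]
force: [3.0, 9.6, -2.5]
opening: 0.0097
t 26.23 pos [ 0.6376 -0.0235  0.032 ] rot [ 1.7992e+02 -1.5000e-01  7.4610e+01] F [ 3.04  9.59 -2.47] open 0.0097 j6 10.1
need [-1.256e+00  1.000e-03 -3.000e-03] [ 0.003 -0.005  0.   ]
```

```bash
python3 -m inch '[[-0.02,0,0,0,0,0],[-0.04,0,0,0,0,0],[-0.05,0,0,0,0,0],[-0.05,0,0,0,0,0]]'; python3 plan.py .6044 -.1446 .0320 74.6
```

```text
t: 26.72
ee_pos: [0.6371, -0.0244, 0.0323]
tcp_rot: [179.9, -0.5, 74.8]
force: [3.4, 13.2, -0.5]
opening: 0.0098
t 26.73 pos [ 0.6371 -0.0244  0.0323] rot [179.91  -0.49  74.76] F [ 3.35 13.15 -0.52] open 0.0098 j6 9.7
need [-1.246e+00  1.000e-03 -7.000e-03] [ 0.003 -0.016  0.005]
```

```bash
python3 -m inch '[[-0.03,0,0.003,0,-0.01,0],[-0.05,0,0.006,0,-0.02,-0.005],[-0.06,0,0.006,0,-0.02,-0.005],[-0.06,0,0.006,0,-0.02,-0.005]]'; python3 plan.py .6044 -.1446 .0320 74.6
```

```text
t: 27.22
ee_pos: [0.6361, -0.0265, 0.0319]
tcp_rot: [179.9, -0.2, 75.1]
force: [1.9, 11.9, -1.5]
opening: 0.0099
t 27.23 pos [ 0.6361 -0.0265  0.0319] rot [179.9   -0.2   75.05] F [ 1.88 11.9  -1.46] open 0.0099 j6 9.4
need [-1.223 -0.002 -0.006] [ 0.003 -0.007  0.015]
```

```bash
python3 -m inch '[[-0.03,0,0,0,-0.01,0.01],[-0.05,0,0.003,0,-0.01,0.015],[-0.06,0,0.003,0,-0.01,0.015],[-0.06,0,0.003,0,-0.01,0.015]]'; python3 plan.py .6044 -.1446 .0320 74.6;  python3 -m inch '[[-0.03,0,0,0,-0.01,0.01],[-0.05,0,0.003,0,-0.01,0.015],[-0.07,0,0.003,0,-0.01,0.015],[-0.07,0,0.003,0,-0.01,0.015]]'; python3 plan.py .6044 -.1446 .0320 74.6
```

```text
t: 27.72
ee_pos: [0.6351, -0.0305, 0.0318]
tcp_rot: [179.9, -0.1, 74.7]
force: [1.6, 4.7, -2.4]
opening: 0.0098
t 27.73 pos [ 0.6351 -0.0305  0.0318] rot [ 1.7987e+02 -5.0000e-02  7.4690e+01] F [ 1.57  4.71 -2.41] open 0.0098 j6 9.5
need [-1.182  0.006 -0.003] [ 0.004 -0.002  0.003]
t: 28.22
ee_pos: [0.6331, -0.0374, 0.0314]
tcp_rot: [179.9, 0.3, 74.2]
force: [0.5, 1.4, -2.9]
opening: 0.01
t 28.23 pos [ 0.6331 -0.0374  0.0314] rot [179.87   0.27  74.24] F [ 0.5   1.42 -2.95] open 0.01 j6 9.5
need [-1.11e+00  1.50e-02 -1.00e-03] [ 0.004  0.009 -0.012]
```

```bash
python3 -m inch '[[-0.03,0.01,0,0,0,-0.01],[-0.06,0.015,0,0,0.01,-0.012],[-0.09,0.015,0,0,0.01,-0.012],[-0.12,0.015,0,0,0.01,-0.012],[-0.15,0.015,0,0,0.01,-0.012],[-0.15,0.015,0,0,0.01,-0.012]]'; python3 plan.py .6044 -.1446 .0320 74.6; python3 - <<'E'
from h import *
d=snap("side","side11"); crop(d,215,130,305,220,6,"side11c"); d=snap("top","top11"); crop(d,290,130,370,210,7,"top11c")
a=np.radians(-105.4); s=np.array([np.cos(a),np.sin(a)]); A=np.array([.6044,-.1446])
print((proj(d,[np.r_[A+s*t,.041] for t in(.027,.04,.05,.06,.065)])-[290,130]+.5)*7)
E
```

```text
t: 28.98
ee_pos: [0.6304, -0.053, 0.0315]
tcp_rot: [179.9, 0.0, 74.6]
force: [1.2, -0.6, -1.5]
opening: 0.01
t 28.98 pos [ 0.6304 -0.053   0.0315] rot [1.7986e+02 2.0000e-02 7.4570e+01] F [ 1.18 -0.6  -1.48] open 0.01 j6 7.6
need [-0.952 -0.007 -0.005] [ 0.005  0.001 -0.001]
[[307.54463288 273.0055266 ]
 [337.74295138 280.37691875]
 [360.98005021 286.04908119]
 [384.22378093 291.72286247]
 [395.84813413 294.56036039]]
```

View pics/side11c.png

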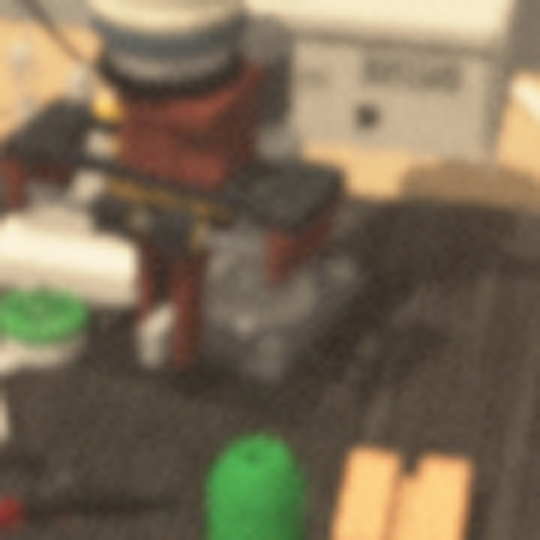

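View pics/top11c.png

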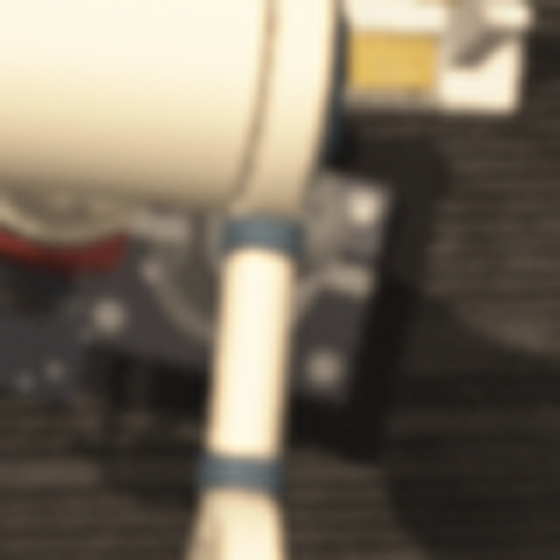

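```bash
python3 -m inch '[[-0.03,0,0,0,0,0],[-0.06,0,0,0,0,0],[-0.06,0,0,0,0,0],[-0.06,0,0,0,0,0]]'; python3 plan.py .6044 -.1446 .0310 74.6; python3 - <<'E'
from h import *
d=snap("side","side12"); crop(d,215,110,305,200,6,"side12c");
E
```

```text
t: 29.58
ee_pos: [0.6287, -0.0592, 0.0314]
tcp_rot: [179.9, 0.1, 74.6]
force: [0.1, -0.5, -1.6]
opening: 0.0094
t 29.57 pos [ 0.6287 -0.0592  0.0314] rot [1.7987e+02 8.0000e-02 7.4560e+01] F [ 0.09 -0.54 -1.6 ] open 0.0094 j6 7.0
need [-0.888 -0.007  0.005] [ 0.004  0.003 -0.001]
```

View pics/side12c.png

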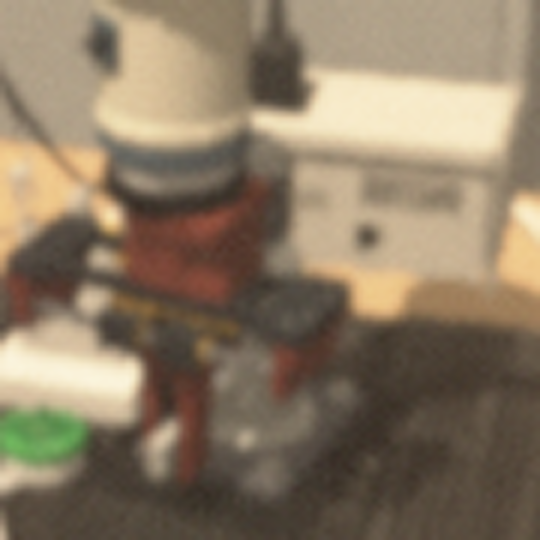

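```bash
python3 -m inch '[[0,0,0,0,0,0],[0,0,0,0,0,0],[0,0,0,0,0,0],[0,0,0,0,0,0],[0,0,0,0,0,0]]' 0.4; python3 -m inch '[[0,0,-0.05,0,0,0],[0,0,-0.15,0,0,0],[0,0,-0.3,0,0,0],[0,0,-0.45,0,0,0],[0,0,-0.45,0,0,0]]'; python3 plan.py .55 .1 .2 74.6
```

```text
t: 30.25
ee_pos: [0.6287, -0.0592, 0.0314]
tcp_rot: [179.9, 0.1, 74.6]
force: [-0.0, -0.5, 0.7]
opening: 0.0352
t: 30.88
ee_pos: [0.6298, -0.0593, 0.0792]
tcp_rot: [179.6, 0.1, 74.6]
force: [0.1, -0.3, -0.5]
opening: 0.035
t 30.88 pos [ 0.6298 -0.0593  0.0792] rot [1.7963e+02 5.0000e-02 7.4560e+01] F [ 0.05 -0.28 -0.54] open 0.035 j6 7.0
need [ 1.322 -1.186 -1.217] [ 0.012  0.002 -0.001]
```

```bash
python3 -m inch '[[0.2,-0.1,-0.3,0,0,0],[0.6,-0.5,-0.7,0,0,0],[1,-1,-1,0,0,0],[1,-1,-1,0,0,0]]'; python3 -m inch '[[0.4,-0.4,-0.2,0,0,0],[0.8,-0.8,-0.5,0,0,0],[0.8,-0.8,-0.5,0,0,0]]'; python3 plan.py .55 .1 .2 74.6; python3 - <<'E'
from h import *
d=snap("side","side13"); crop(d,205,110,305,210,6,"side13c"); d=snap("top","top13"); crop(d,270,110,370,210,6,"top13c")
P=xyz(load("side13"))
m=np.hypot(P[...,0]-.604,P[...,1]+.144)<.045
q=P[m&(P[...,2]>.1)]; print(np.histogram(q[:,2],np.arange(.1,.22,.005))[0]); print(np.percentile(q[:,2],[95,98,100]))
E
```

```text
t: 31.38
ee_pos: [0.559, 0.0663, 0.1813]
tcp_rot: [179.4, -0.1, 74.7]
force: [0.8, 0.8, -0.3]
opening: 0.0348
t: 31.75
ee_pos: [0.5021, 0.1669, 0.2328]
tcp_rot: [179.2, -0.2, 75.0]
force: [0.1, -0.0, -0.3]
opening: 0.0351
t 31.75 pos [0.5021 0.1669 0.2328] rot [179.22  -0.18  74.96] F [ 0.13 -0.03 -0.3 ] open 0.0351 j6 29.8
need [-0.522  0.631  0.335] [ 0.026 -0.006  0.012]
[16 17 16 12 34 18  5  4 13  9 14  7  0  0  0  0  1  1  1  0  0  0  0]
[0.15630303 0.15945771 0.19440961]
```

View pics/side13c.png

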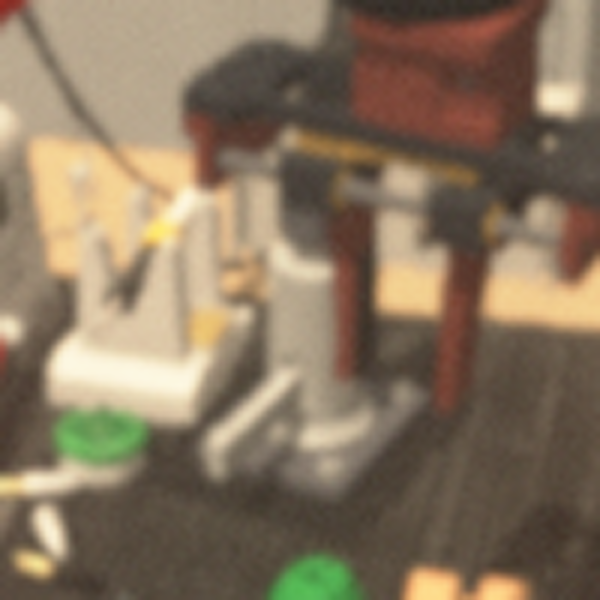

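View pics/top13c.png

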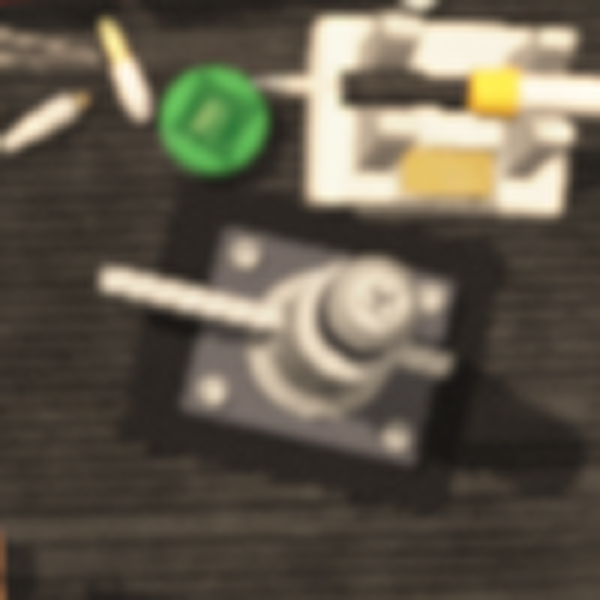

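```bash
python3 -m inch '[[0.2,-0.1,-0.3,0,0,0],[0.6,-0.5,-0.5,0,0,0],[0.9,-0.9,-0.5,0,0,0],[0.9,-0.9,-0.5,0,0,0]]';python3 - <<'E'
from h import *
d=snap("side","side14"); crop(d,205,110,305,210,6,"side14c"); 
P=xyz(d)
m=np.hypot(P[...,0]-.604,P[...,1]+.144)<.045
q=P[m&(P[...,2]>.1)]; print(np.histogram(q[:,2],np.arange(.1,.22,.005))[0]); print(np.percentile(q[:,2],[95,98,100]))
T=load("top13"); Q=xyz(T)
for nm,p in(("side14",P),("side7",xyz(load("side7"))),("top13",Q)):
    m=np.hypot(p[...,0]-.604,p[...,1]+.144)<.012
    q=p[m&(p[...,2]>.14)&(p[...,2]<.21)]; print(nm,len(q),np.sort(q[:,2])[-8:].round(4))
t=load("top0");p=xyz(t);m=np.hypot(p[...,0]-.577,p[...,1]-.3187)<.012; print("rack ref (nose .158)",np.sort(p[m][:,2])[-8:].round(4))
s_=xyz(load("side0"));m=np.hypot(s_[...,0]-.577,s_[...,1]-.3187)<.012; print("rack ref side",np.sort(s_[m][:,2])[-8:].round(4))
a=np.radians(-105.4); s=np.array([np.cos(a),np.sin(a)]); A=np.array([.6044,-.1446])
print((proj(T,[np.r_[A+s*t,.042] for t in(.05,.055,.06,.065)])-[270,110]+.5)*6, (proj(T,[np.r_[A-s*t,.060] for t in(.11,.115,.12)])-[270,110]+.5)*6)
# chuck axis check + foot centre
E
```

```text
t: 32.35
ee_pos: [0.4386, 0.2756, 0.2773]
tcp_rot: [179.5, 0.1, 74.9]
force: [0.5, -0.3, 0.2]
opening: 0.0348
[21 19 21 24 53 25  6  6 16 17  8  6  3  3  2  1  2  0  0  0  0  0  0]
[0.15865394 0.17114791 0.18084243]
side14 0 []
side7 22 [0.1891 0.1896 0.1898 0.19   0.19   0.1901 0.1903 0.1914]
top13 67 [0.1973 0.1976 0.1982 0.1984 0.1995 0.2    0.2024 0.2027]
rack ref (nose .158) [0.1548 0.1552 0.1553 0.1568 0.1568 0.1571 0.1581 0.1596]
rack ref side [0.1555 0.1557 0.1563 0.1564 0.1567 0.1569 0.157  0.1576]
[[429.80947844 364.98802563]
 [439.77853592 367.42144582]
 [449.74901714 369.85521354]
 [459.72092242 372.28932887]] [[114.06921265 282.55273609]
 [103.99900345 280.0950128 ]
 [ 93.93025012 277.63764483]]
```

View pics/side14c.png

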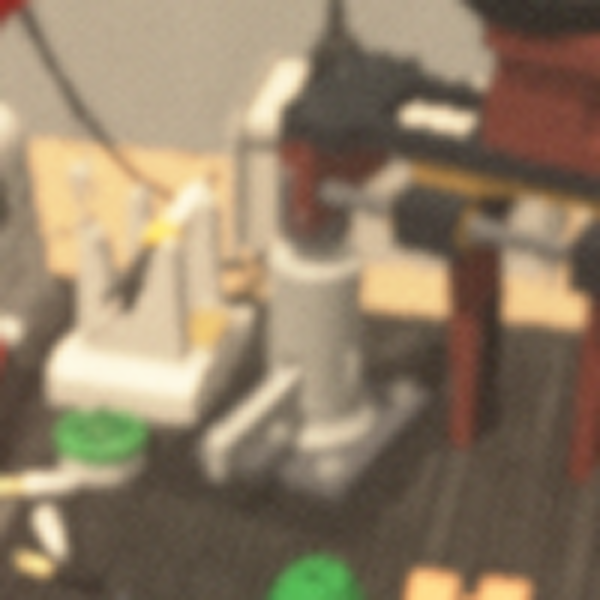

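```bash
python3 -c "
from station import ctrl
print(ctrl.sign_off()); print(ctrl.read_state()['t'])"
```

```text
the job is handed in; nothing more can be done
None
the job is handed in; nothing more can be done
```

The job is done and handed in at about 32.4 s. The larger chuck was fitted, twisted fully home and let go. It was then freed with the drift alone, and now stands loose and upright in the bore with the drift through the slot.

- **Fitting:** I set the shank in slowly and twisted it about ±10 to 12° to and fro, up to 24° a stroke. The push read at most about 19 N, taken at the end of each move. By the arm's position the shoulder ended about 1.7 mm over the mouth. It stayed there when I let go, and the picture afterwards shows the collar seated.
- **Freeing:** The drift met the shank with its tip about 22 mm past the axis. The drive read at most about 14 N, then fell to about 1 N as the taper broke loose. The fingers were then opened and drawn clear.
- **Last checks:**
  - The top view puts the tip 58 to 60 mm past the axis and the shoulder about 9.5 mm over the mouth.
  - The socket's foot screws showed no measurable shift.
  - The small chuck, the green look-alike and the other things were not touched as far as I saw, but I did not re-measure them at the end.

**Less certain:** Two depth checks gave limited support. The side camera's depth put the home shoulder lower than the arm did, about 0.5 mm over the mouth. Both are under the 2.5 mm limit. The last side view of the chuck's nose was blocked by the gripper, so the final height comes from the top camera only.

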